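# Clamp the sensor head in the reactor dock

### The arm

A 6-joint arm with a two-finger parallel gripper is mounted at the origin on the work surface. World frame = base frame: x ahead of the robot, y to its left, z up, the work surface at z = 0. Lengths are in m, angles in degrees, forces in N, time in s.
With the tool pointing down it reaches from about 0.375 to 0.9 m from the base axis. Payload 3.1 kg.
Tool frame: the origin (TCP) lies on the centre line of the jaws, within the pads' length; the fingertips stand 22 mm ahead of it and the grasp point (between the pads) lies 3 mm ahead of it; y points along the fingers, z is the direction in which the jaws open and shut, and the axes are right-handed (so a half turn about y gives the same grasp; the last joint's range is limited). The gripper opens to 87 mm and grips with 3 to 60 N. Pads are 19 mm wide; open, the fingers measure 117 mm over their backs; the gripper's body (75 mm by 190 mm) begins 51 mm behind the grasp point.
Start: joints at [55.777, 30.224, 82.088, -0, 67.689, -10.227], TCP at [0.254, 0.571, 0.245] pointing down, gripper open.
Joint ranges: [-176.69, 176.69], [-43.24, 126.21], [12.49, 139.97], [-82, 262], [0, 151.66], [-163.58, 163.58]. Speed limits (degrees/s): [159.86, 159.86, 180, 180, 180, 180].

### API

Orientations are given as a 3x3 rotation matrix whose columns are the frame's x, y, z axes.
In Python, from rig import bot gives the robot as it stands.
- The arm moves only by the tool jog_arm, never from a script. Its argument "motion" is one flat list of numbers, 6 for each row, row after row: the shift along the tool's x, y, z in mm, then the turn, a rotation vector about the tool's x, y, z in degrees. A call has 1 to 20 rows; each row is the pose to reach, as a shift and turn from the pose commanded when the call began, along the tool's axes at that moment; what a row does not reach only later rows make up. A row lasts 1/8 s, in which the tool goes at most 62.5 mm and 10.7 degrees, less where a joint would pass 70% of its speed; a pose out of reach is approached as far as the arm can. A call with a gripper value outside its range is refused whole. "gripper" is the opening, from 0 (shut) to 1 (fully open), set as the call begins (left out, the last holds). The fingers move at their own pace and stop on an object; the grip force is fixed at half the most. Time passes only in rows, so rows that repeat a pose let the fingers close. It gives the time, the measured TCP pose, the force and the opening at its end, in the units of the state.
- bot.read_state(): the state, without advancing time (a new reading comes with each control period).
- bot.capture(name): name is "side" or "top"; returns (picture, depth): 400x640x3 uint8, red, green, blue; 400x640 float32, m along the optical axis (not along the pixel's ray), 0 where there is no reading.
- bot.get_calibration(name): a dict with "mtx" (3x3 intrinsics, pixels), "k1" (the pictures are not rectified: a ray, as slopes to the right and down, at radius r is drawn at 1 + k1 r^2 times it, then the intrinsics apply), "pose" (4x4, takes a point from camera to world coordinates). Camera axes: x right, y up, looking along -z (the intrinsics and any distortion apply to the point x, -y, -z); pixel columns grow to the right and rows downward; lengths in m; the calibration is good to about 2 mm. A picture is of the moment at which its call begins. get_calibration takes no time and is no camera call.
- bot.hand_in(): hands the job in, once; it reports no verdict.
The state is a dict: "time_s": time; "joint_positions": joint angles; "qvel": joint speeds; "tau": joint torques, N m; "position": TCP position; "tcp_rot": TCP orientation; "force": force on the tool from outside, world axes, zero at the start; "moment": the same for the moment, N m; "opening": opening from 0.0 (shut) to 1.0 (fully open).
Only numpy, scipy, OpenCV 4.12 (cv2) and the standard library are available. Lean on these libraries where they do the work, as an engineer would, in place of code of your own. Each camera call takes 0.05 s, during which the arm holds its last target.

### The job

Stand the loose sensor head upright in the dock's cradle, fully down on its floor, and let go of it. Then reach into the round collar and turn the recessed clamp knob clockwise until the jaw holds the head snugly against the stop (about 14 N): not loose and never overtightened. Let go of the knob, do not lean hard on the collar, and leave everything else where it is.

Things in the scene. Friction and masses are not known exactly. Their poses are not given: they have to be found in the camera images.
- dock: Clamp dock, fixed: aluminium base plate 150 x 310, 10 thick. Origin on the bench under it, z up. Knob and collar at local y = +80. Cradle at local y = -31 to -121: white side walls along y, inner faces at local x = -33 and +33, tops 46 above the bench; floor 10 above the bench. Its ends are the jaw (knob side) and a steel stop; their tops are 44 and 42 above the bench.
- collar: White round collar fixed on the dock around the clamp knob, outer radius 52, inner radius 46, rim 66 above the bench. Origin on its axis, 10 above the bench. Do not press on it with more than 25 N.
- slot (a point): Point on the cradle floor, midway between the side walls, below the face of the fully open jaw. Axes as dock; z up. In this frame the jaw face is at y = -8 mm x knob angle (rad); the stop's face is anywhere from y = -43 to -52: others slide it along to suit, it is locked now, differs each time and is not measured.
- knob (a joint): Clamp knob angle, rad, 0 = jaw fully open, grows clockwise seen from above, at most 3.6; starts at 0 to 0.4. Each rad drives the jaw 8 mm towards the stop. Drag 0.28 N m (at rest it may lean either way, depending on the last move; the rise counts); stays where left. After the nip of the head between jaw and stop each further 0.1 rad adds about 6 N of clamp force and 0.05 N m of torque.
- knob_grip (a point): On the knob's vertical axis, 46 above the bench: the height to grip. The knob is a black bar 42 long (this point's x), 14 wide (y), 24 to 54 above the bench, on a disc of radius 21 just below it; the collar's rim stands 12 above the bar's top. Turn it at most about 1.5 rad a grip, then regrip.
- jaw: Jaw slide, driven by the knob, carrying a spring-backed steel pad 44 x 8 x 28 high. Origin at the middle of the unloaded pad (its yielding is not shown), 30 above the bench; the pad's face is 4 from there towards dock -y. Snug is 6 to 25 N on the head, best about 14 N, reached some 0.2 rad past the nip at about 0.11 N m over the free drag; more than 25 N is overtight.
- head: Loose sensor head: upright grey box 60 (x) x 34 (y) x 80 high with black fins, a round steel connector 14 high on top, 0.22 to 0.37 kg. Origin at the centre of its underside. It stands in the cradle with its 60 side along the dock's x (either way round) and its 34 side between jaw and stop.
- wash_bottle: Bystander, to be left alone: white squeeze bottle, 72 diameter, 170 tall. Origin at the centre of its underside.
- beaker: Bystander, to be left alone: glass beaker, 68 diameter, 85 tall. Origin at the centre of its underside.
- jar: Bystander, to be left alone: small amber jar, 56 diameter, 70 tall. Origin at the centre of its underside.
- collar_ring: Bystander, to be left alone: spare white ring lying flat, 90 outside, 16 high. Origin at the centre of its underside.
- plug: Bystander, to be left alone: small white plug, 26 diameter, 26 tall. Origin at the centre of its underside.
- driver: Bystander, to be left alone: screwdriver lying down, 160 long.
- tip_box: Bystander, to be left alone: clear plastic box 85 x 120 x 60 high. Origin at the centre of its underside.
There are look-alikes about, which are no part of the job. There is more than one size of the head; the job needs the middle-sized.

How it is judged:
By the outcome, as a careful person would: the job done as asked, in the order asked, and still so for the second after the job is handed in, with the robot touching nothing.
It also fails if it takes over 67 s, if anything falls off the work surface, if the arm or the gripper's body presses on something with over 40 N, if the wrist force passes 120 N, or if a joint passes its speed limit or range.

## Working session

There is one attempt and no reset: what is moved stays moved. The work goes in short steps, Python scripts to look and compute and a tool call to move; the robot and the scene stay as the last step left them, time stands still between calls to the robot, and variables do not carry over. Pictures are saved under pics/ and viewed, and the job is handed in when it is done.

Besides the shell and the picture viewer there is one more tool, called after "Call:" as a command line: name --argument value ..., lists and objects as JSON in quotes. jog_arm: Moves the arm, as the interface text tells. Its arguments: {"type":"object","properties":{"motion":{"type":"array","items":{"type":"number"}},"gripper":{"type":"number"}},"required":["motion"]}

```bash
mkdir -p pics; ls
python3 - <<'E'
from rig import bot
import cv2,numpy as np
s=bot.read_state();print(s)
for n in("top","side"):
    c=bot.get_calibration(n);print(n,c)
    p,d=bot.capture(n);np.savez(f"pics/{n}0.npz",p=p,d=d)
    cv2.imwrite(f"pics/{n}0.png",p[:,:,::-1])
E
```

```text
pics
{'time_s': 0.0, 'joint_positions': array([ 5.57778363e+01,  3.02784756e+01,  8.21568429e+01, -1.55162903e-03,
        6.76892121e+01, -1.02268665e+01]), 'qvel': array([-0.01795479,  0.00182007,  0.04224419, -0.06184228, -0.01878155,
        0.04006052]), 'tau': array([-2.43665090e-04, -4.40049970e+01, -1.76591367e+01,  6.32056966e-02,
        5.82878315e-02, -1.97151066e-04]), 'position': array([0.25374375, 0.57041674, 0.24357431]), 'tcp_rot': array([[ 9.13582814e-01, -1.20164916e-03,  4.06650953e-01],
       [-4.06652568e-01, -1.81125017e-03,  9.13581090e-01],
       [-3.61257339e-04, -9.99997638e-01, -2.14338074e-03]]), 'force': array([ 0.53357421,  0.37581928, -0.12347242]), 'moment': array([-0.02408757,  0.03183117, -0.03138372]), 'opening': 0.999574588535183}
top {'mtx': array([[410.85906375,   0.        , 318.15481148],
       [  0.        , 410.85906375, 197.14159268],
       [  0.        ,   0.        ,   1.        ]]), 'k1': -0.053986222043938256, 'pose': array([[-2.59437046e-02,  9.83867898e-01, -1.77005320e-01,
         2.87386023e-01],
       [-9.99663060e-01, -2.56809341e-02,  3.77568599e-03,
        -3.34900340e-03],
       [-8.30885725e-04,  1.77043635e-01,  9.84202652e-01,
         1.41241687e+00],
       [ 0.00000000e+00,  0.00000000e+00,  0.00000000e+00,
         1.00000000e+00]])}
side {'mtx': array([[483.70339567,   0.        , 322.84725582],
       [  0.        , 483.70339567, 200.92523856],
       [  0.        ,   0.        ,   1.        ]]), 'k1': -0.06488132260707435, 'pose': array([[ 8.67211099e-01,  3.44763710e-01, -3.59281079e-01,
         7.57557951e-02],
       [-4.97939919e-01,  6.01690354e-01, -6.24519459e-01,
        -7.62839178e-01],
       [ 8.64313987e-04,  7.20490598e-01,  6.93464167e-01,
         9.25354555e-01],
       [ 0.00000000e+00,  0.00000000e+00,  0.00000000e+00,
         1.00000000e+00]])}
```

View pics/top0.png

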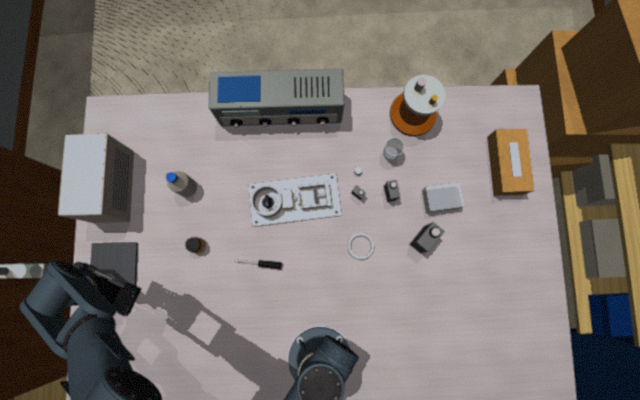

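View pics/side0.png

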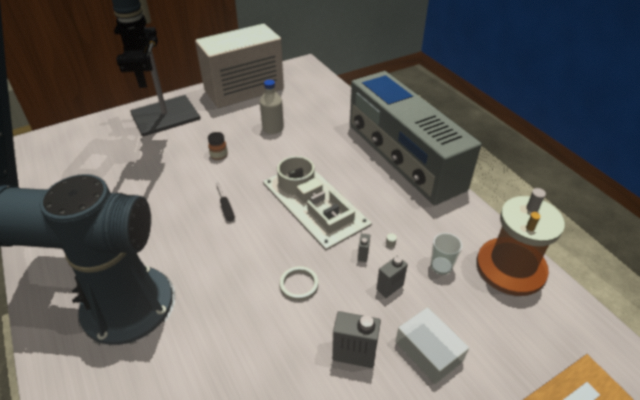

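The top view shows the dock at (295,200) with its collar at (268,202). Three heads stand at (358,192), (392,190) and (427,237). I'll zoom in and use the depth to size them.

```bash
cat > h.py <<'E'
import numpy as np,cv2
from rig import bot
def ray(n,uv):
    c=bot.get_calibration(n);K=c["mtx"];T=c["pose"]
    uv=np.atleast_2d(np.array(uv,float))
    # k1 model: distorted = (1+k1 r^2)*ray
    q=cv2.undistortPoints(uv[:,None],K,np.array([c["k1"],0,0,0.]),None,None,None,(3,50,1e-12)) if 0 else cv2.undistortPoints(uv[:,None],K,np.array([c["k1"],0,0,0.]))
    q=q[:,0]; d=np.c_[q[:,0],-q[:,1],-np.ones(len(q))]
    return T[:3,3],d@T[:3,:3].T
def onz(n,uv,z):
    o,d=ray(n,uv); t=(z-o[2])/d[:,2]; return o+d*t[:,None]
def cloud(n,dep):
    v,u=np.mgrid[0:400,0:640]
    o,d=ray(n,np.c_[u.ravel(),v.ravel()])
    return (o+d*dep.ravel()[:,None]).reshape(400,640,3)
def proj(n,P):
    c=bot.get_calibration(n);K=c["mtx"];T=c["pose"]
    p=(np.atleast_2d(P)-T[:3,3])@T[:3,:3]
    x=p[:,0]/-p[:,2];y=-p[:,1]/-p[:,2];f=1+c["k1"]*(x*x+y*y)
    return np.c_[x*f*K[0,0]+K[0,2],y*f*K[1,1]+K[1,2]]
E
python3 - <<'E'
from h import *
t=np.load("pics/top0.npz");s=np.load("pics/side0.npz")
a=t["p"][160:265,235:460,::-1];cv2.imwrite("pics/topz.png",cv2.resize(a,None,fx=3.5,fy=3.5,interpolation=cv2.INTER_CUBIC))
a=s["p"][145:270,255:415,::-1];cv2.imwrite("pics/sidez.png",cv2.resize(a,None,fx=4.5,fy=4.5,interpolation=cv2.INTER_CUBIC))
a=s["p"][225:385,320:480,::-1];cv2.imwrite("pics/sidez2.png",cv2.resize(a,None,fx=3.7,fy=3.7,interpolation=cv2.INTER_CUBIC))
for n,f in(("top",t),("side",s)):
    C=cloud(n,f["d"]);np.save(f"pics/{n}C.npy",C)
    print(n,C[(f["d"]>0)&(abs(C[...,2])<.02)].shape, np.median(C[(f["d"]>0)&(abs(C[...,2])<.02)][:,2]))
C=np.load("pics/topC.npy")
for nm,(u,v) in dict(a=(358,192),b=(392,190),c=(427,237),box=(443,198),ring=(268,202)).items():
    w=C[v-20:v+20,u-20:u+20]; z=w[...,2]
    m=(z>.03)
    q=w[m];print(nm,m.sum(),q.min(0),q.max(0))
E
```

```text
top (122392, 3) -0.001073938635920424
side (124551, 3) 0.000237697212451482
a 113 [ 0.28738602 -0.16721701  0.03026646] [ 0.61695729 -0.003349    1.41241687]
b 234 [ 0.28738602 -0.27854233  0.03033592] [ 0.5800054  -0.003349    1.41241687]
c 559 [ 0.28738602 -0.40650382  0.03047619] [ 0.43095295 -0.003349    1.41241687]
box 963 [ 0.28738602 -0.49561506  0.03017968] [ 0.57117171 -0.003349    1.41241687]
ring 461 [ 0.28738602 -0.003349    0.0300242 ] [0.57659608 0.21618105 1.41241687]
```

View pics/topz.png

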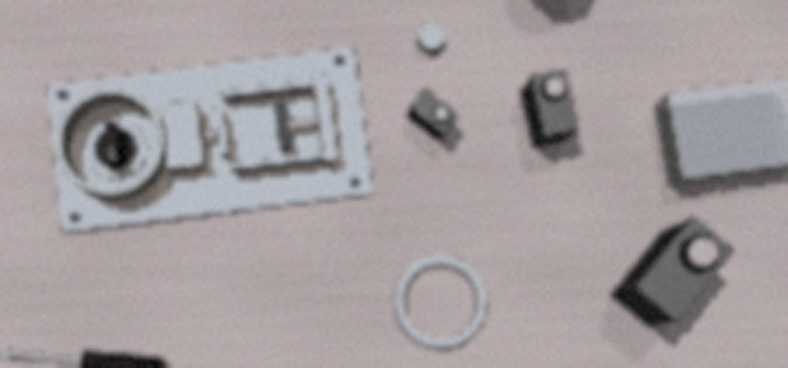

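View pics/sidez.png

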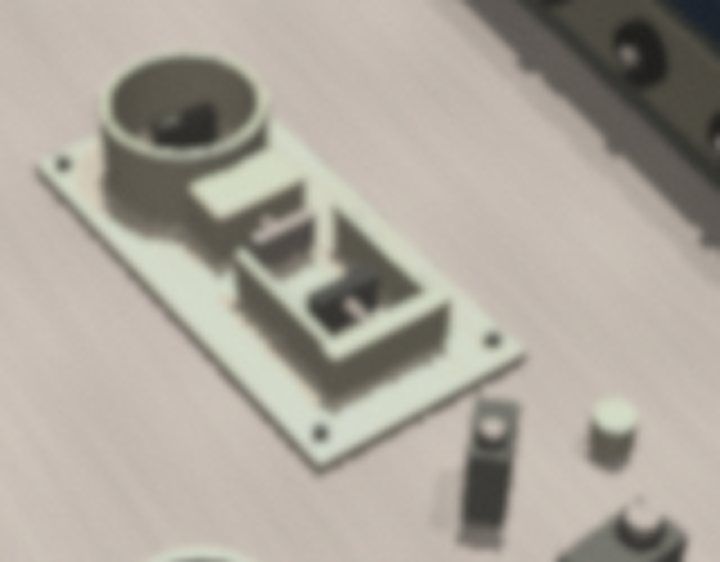

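View pics/sidez2.png

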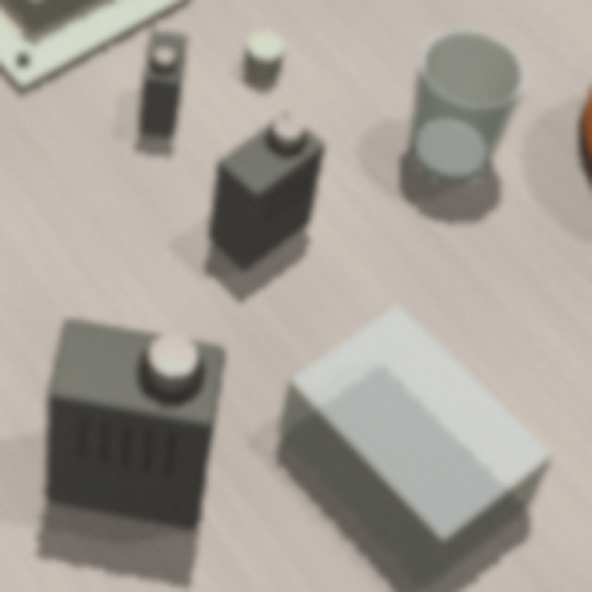

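Heads a (358,192), b (392,190) and c (427,237) are small, middle and large. b looks like about 36x60, so it should be the one, and I'll check that with depth. The dark steel stop sits in the cradle at about (318,199), and the knob bar is inside the collar at (268,202).

Run:
```python
from h import *
for n in("top","side"):
    C=np.load(f"pics/{n}C.npy");f=np.load(f"pics/{n}0.npz");ok=f["d"]>0
    for nm,(x,y) in dict(a=(.571,-.145),b=(.56,-.25),c=(.41,-.35)).items():
        m=ok&(np.hypot(C[...,0]-x,C[...,1]-y)<.075)&(C[...,2]>.03)&(C[...,2]<.2)
        q=C[m];z=q[:,2]
        h=np.histogram(z,bins=np.arange(.03,.17,.01))[0];print(n,nm,m.sum(),h,np.percentile(z,99))
        if nm=='b':zl,zh=.072,.088
        elif nm=='a':continue
        else:zl,zh=.09,.12
        mm=m&(C[...,2]>zl)&(C[...,2]<zh)
        uv=np.argwhere(mm)[:,::-1].astype(np.float32)
        P=onz(n,uv,.08 if nm=='b' else .108)[:,:2]
        print(cv2.minAreaRect((P*1000).astype(np.float32)), np.median(C[mm][:,2]))
    # floor check near dock : heights
C=np.load("pics/topC.npy")
np.set_printoptions(linewidth=250)
print((C[172:224:2,246:344:3,2]*1000).round().astype(int))
```

```text
top a 110 [ 8 12 75 13  2  0  0  0  0  0  0  0  0  0] 0.06992507434574378
top b 228 [ 13  16  12  16 107  45  19   0   0   0   0   0   0   0] 0.09520688123067823
((547.373046875, -256.70098876953125), (60.57819366455078, 31.712142944335938), 10.44521427154541) 0.07784640478857618
top c 560 [ 22  19  19  19  17  17  28  37 305  25  52   0   0   0] 0.13647212203240885
((385.8660888671875, -359.67095947265625), (51.5690803527832, 92.05783081054688), 45.00090026855469) 0.11377242862491521
side a 212 [ 30  31 118  32   1   0   0   0   0   0   0   0   0   0] 0.06877246826688074
side b 691 [ 76  71  69  83 186 158  48   0   0   0   0   0   0   0] 0.09572648995056118
((543.28759765625, -260.6125793457031), (63.813262939453125, 37.16011047363281), 10.771074295043945) 0.07985084994915981
side c 1968 [119 110 116 116 110 114 114 122 824  82 141   0   0   0] 0.13613350473633448
((379.0533447265625, -363.9760437011719), (63.30813217163086, 87.36170196533203), 47.94660568237305) 0.11384507995080645
[[  -1   -1   -1 1412   -2   -2   -2   -2    5    1   -7   -1   -4    1   -1   -2    2    0   -2    
[... 3568 characters left out ...]
2    9    5   10   12    2]
 [   2   -3    9    6    9    6   43   47   38   17    7   11    9    5    7    9    5    8    9    8    3    8    6    8    4   11    9   10    7    6    0   -3    0]
 [   1   -5    4   14    6   12    6    5    0    6    8    2   10    5   13    7    7   12   10   11    5   11    7   11   10    0    2   -3    2   -8   -5   -3   -4]
 [  -1    1   12    5    8    9    4    9   13    8   10    6   11    7   11    5    6    4    5    5   -1   -1   -4    0  -10   -5   -4   -1    3   -2    2    1    3]
 [  -2   -7    6   16    9   13    7    5   16    6   12    6    8    9    6   -1    4   -2   -3   -1   -1   -7   -1    0   -1   -1   -1   -5   -3    0   -3   -4   -3]]
```

Run:
```python
from h import *
for n,roi in(("top",(168,230,240,348)),("side",(145,255,255,380))):
    C=np.load(f"pics/{n}C.npy");f=np.load(f"pics/{n}0.npz");p=f["p"]
    lab=cv2.cvtColor(p,cv2.COLOR_RGB2LAB).astype(int)
    v0,v1,u0,u1=roi
    a=lab[...,1]; 
    m=np.zeros((400,640),np.uint8); m[v0:v1,u0:u1]=((cv2.GaussianBlur(a.astype(np.float32),(3,3),0)[v0:v1,u0:u1]<131))*255
    print(n,"a bench",np.median(a[v0:v0+4,u0:u0+20]),"plate",np.median(a[(C[...,2]>.007)&(C[...,2]<.013)]))
    m=cv2.morphologyEx(m,cv2.MORPH_OPEN,np.ones((3,3)))
    cs=max(cv2.findContours(m,cv2.RETR_EXTERNAL,cv2.CHAIN_APPROX_NONE)[0],key=cv2.contourArea)
    hull=cv2.convexHull(cs)
    vis=p[:,:,::-1].copy();cv2.drawContours(vis,[cs],-1,(0,0,255),1)
    cv2.imwrite(f"pics/m_{n}.png",cv2.resize(vis[v0-10:v1+10,u0-10:u1+10],None,fx=4.5,fy=4.5,interpolation=cv2.INTER_NEAREST))
    P=onz(n,cs[:,0].astype(float),.010)[:,:2]*1000
    print(cv2.minAreaRect(P.astype(np.float32)))
    # collar rim
    mm=(f["d"]>0)&(C[...,2]>.058)&(C[...,2]<.075)&(np.hypot(C[...,0]-.54,C[...,1]-.15)<.1)
    q=onz(n,np.argwhere(mm)[:,::-1].astype(float),.066)[:,:2]*1000
    A=np.c_[q,np.ones(len(q))];s=np.linalg.lstsq(A,(q**2).sum(1),rcond=None)[0]
    print("collar",s[:2]/2,np.sqrt(s[2]+(s[:2]**2).sum()/4),len(q))
```

```text
top a bench 132.0 plate 128.0
((534.224365234375, 74.16542053222656), (158.34478759765625, 315.7427978515625), 6.267035484313965)
collar [524.21362331 164.43986499] 48.64120432435207 181
side a bench 130.0 plate 126.0
((550.0283813476562, 97.71598815917969), (438.4836120605469, 385.4299621582031), 60.183998107910156)
collar [519.55971136 163.03478266] 48.73287072903628 302
```

View pics/m_top.png

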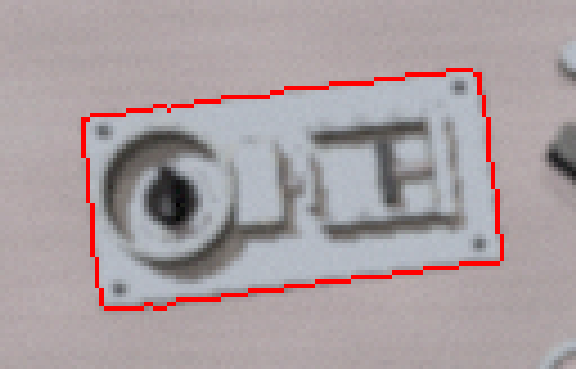

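View pics/m_side.png

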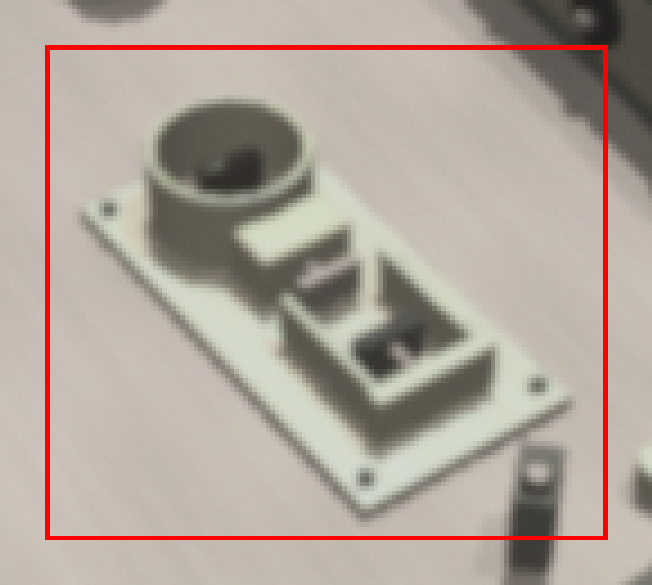

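Run:
```python
from h import *
print("plate corners zoom",onz("top",[(230+82/4.5,158+118/4.5),(230+478/4.5,158+71/4.5),(230+502/4.5,158+262/4.5),(230+103/4.5,158+308/4.5)],.01))
print("collar c",onz("top",[(268.1,201.6)],.066),onz("side",[(245+231/4.5,135+149/4.5)],.066))
print("holes",onz("top",[(230+102/4.5,158+131/4.5),(230+460/4.5,158+87/4.5),(230+479/4.5,158+243/4.5),(230+120/4.5,158+289/4.5)],.01))
print("holes side",onz("side",[(245+108/4.5,135+209/4.5),(245+538/4.5,135+384/4.5),(245+366/4.5,135+479/4.5)],.01))
print("plate side",onz("side",[(245+82/4.5,135+212/4.5),(245+571/4.5,135+402/4.5),(245+365/4.5,135+510/4.5)],.01))
for n in("top","side"):print(proj(n,[[.5,.1,.05]]),onz(n,proj(n,[[.5,.1,.05]]),.05))
```

```text
plate corners zoom [[ 0.59183226  0.2343494   0.01      ]
 [ 0.62112671 -0.07418994  0.01      ]
 [ 0.47083152 -0.08747607  0.01      ]
 [ 0.4433523   0.21772279  0.01      ]]
collar c [[0.51881602 0.15831321 0.066     ]] [[0.52252008 0.16058059 0.066     ]]
holes [[ 0.58111216  0.21875019  0.01      ]
 [ 0.60872055 -0.05976223  0.01      ]
 [ 0.48595119 -0.07038811  0.01      ]
 [ 0.45759413  0.20472721  0.01      ]]
holes side [[ 0.45669673  0.20725625  0.01      ]
 [ 0.60833122 -0.05647139  0.01      ]
 [ 0.48452312 -0.07010264  0.01      ]]
plate side [[ 0.4411875   0.21286653  0.01      ]
 [ 0.61694533 -0.07802374  0.01      ]
 [ 0.47265702 -0.08942906  0.01      ]]
[[286.05884664 207.47603396]] [[0.5  0.1  0.05]]
[[299.57055215 187.98443385]] [[0.5  0.1  0.05]]
```

```bash
cat > ov.py <<'E'
from h import *
def frame(o,deg):
    a=np.radians(deg);R=np.array([[np.cos(a),-np.sin(a)],[np.sin(a),np.cos(a)]])
    return lambda L:np.c_[np.atleast_2d(L)[:,:2]@R.T+o,np.atleast_2d(L)[:,2]]/1000
def draw(n,p,roi,F,polys,sc,out):
    v0,v1,u0,u1=roi
    im=cv2.resize(p[v0:v1,u0:u1,::-1],None,fx=sc,fy=sc,interpolation=cv2.INTER_CUBIC)
    for L,col in polys:
        q=(proj(n,F(L))-[u0,v0]+.5)*sc-.5
        cv2.polylines(im,[np.round(q*16).astype(int)],True,col,1,cv2.LINE_AA,4)
    cv2.imwrite(out,im)
def rect(x0,x1,y0,y1,z):return np.array([[x0,y0,z],[x1,y0,z],[x1,y1,z],[x0,y1,z]],float)
t=np.linspace(0,2*np.pi,60)
def circ(x,y,r,z):return np.c_[x+r*np.cos(t),y+r*np.sin(t),0*t+z]
DOCK=[(rect(-75,75,-155,155,10),(0,0,255)),(circ(0,80,52,66),(255,0,0)),(circ(0,80,46,66),(255,0,0)),(rect(-33,33,-121,-31,46),(0,160,0))]
E
python3 - <<'E'
from ov import *
for n,roi in(("top",(168,230,240,345)),("side",(155,255,255,375))):
    p=np.load(f"pics/{n}0.npz")["p"]
    draw(n,p,roi,frame(np.array([533,75]),5.75),DOCK,6.5 if n=="top" else 5.5,f"pics/ov_{n}.png")
E
```

```text
(no output)
```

View pics/ov_top.png

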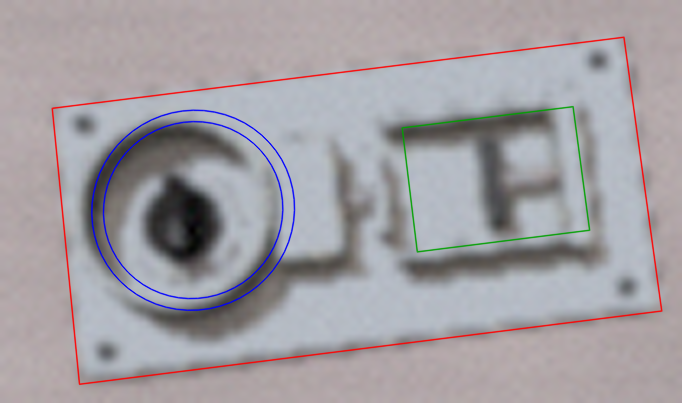

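View pics/ov_side.png

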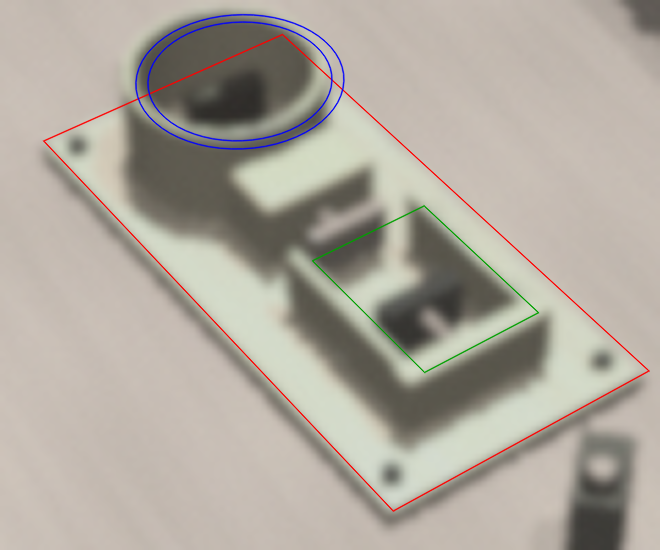

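Run:
```python
from ov import *
for n,roi in(("top",(174,214,285,345)),("side",(180,235,300,365))):
    p=np.load(f"pics/{n}0.npz")["p"]
    draw(n,p,roi,frame(np.array([533,75]),5.75),[],11,f"pics/z_{n}.png")
```

```text
(no output)
```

View pics/z_top.png

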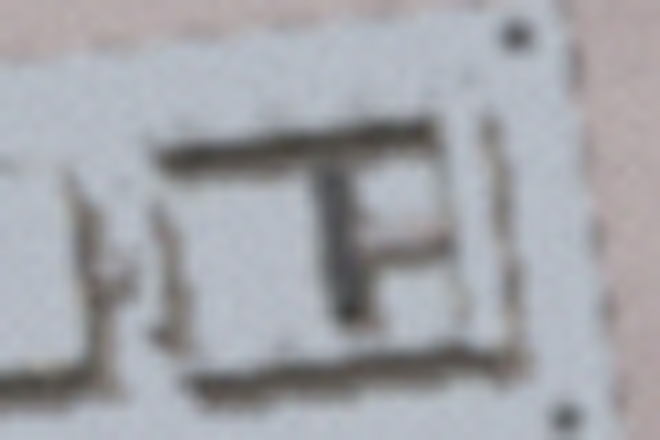

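View pics/z_side.png

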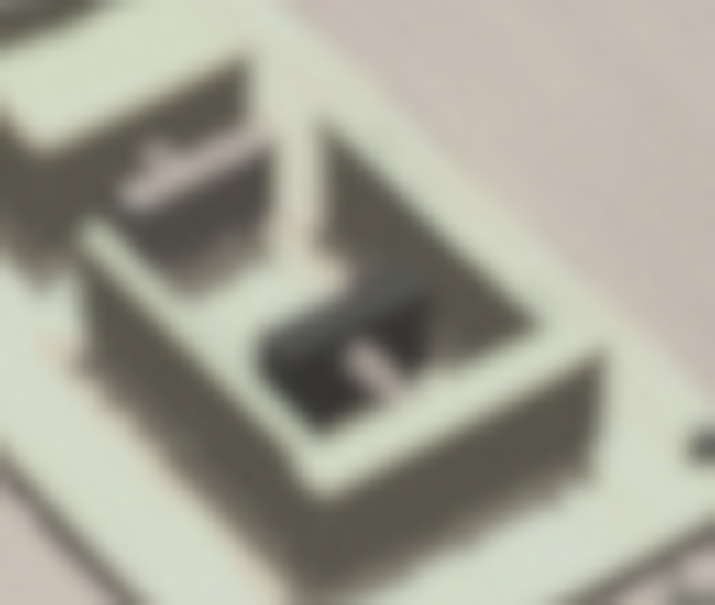

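Run:
```python
from h import *
np.set_printoptions(suppress=True,precision=1)
O=np.array([533,75.]);a=np.radians(5.75);R=np.array([[np.cos(a),-np.sin(a)],[np.sin(a),np.cos(a)]])
def L(n,pts,z):
    roi=dict(top=(285,174),side=(300,180))[n]
    uv=(np.array(pts,float)+.5)/11-.5+np.array(roi)
    w=onz(n,uv,z/1000)[:,:2]*1000
    return np.c_[w,(w-O)@R]
print("side -x wall inner",L("side",[(95,225),(210,335),(320,440)],46))
print("side +x wall inner",L("side",[(322,115),(430,222),(540,327)],46))
print("side endwall outer",L("side",[(320,492),(605,348)],46))
print("side stop top knob edge",L("side",[(262,335),(385,265)],42))
print("side stop top back edge",L("side",[(275,352),(420,300)],42))
print("side jaw top: face edge",L("side",[(140,210),(262,145)],44))
print("top +x wall inner top edge",L("top",[(165,150),(300,134),(430,120)],46))
print("top -x wall outer top edge",L("top",[(190,378),(350,357),(510,345)],46))
print("top stop edges knob side",L("top",[(318,170),(338,318)],42))
print("top stop edges far",L("top",[(345,170),(365,318)],42))
print("top jaw face top edge",L("top",[(155,205),(172,350)],44))
print("holes",L("top",[(516,36),(566,418)],10),L("side",[(705,447)],10))
```

```text
side -x wall inner [[ 499.7   51.3  -35.5  -20.3]
 [ 505.2    5.3  -34.6  -66.6]
 [ 510.3  -36.9  -33.8 -109. ]]
side +x wall inner [[ 566.3   57.8   31.4  -20.5]
 [ 569.6   12.4   30.2  -66. ]
 [ 573.5  -30.8   29.7 -109.4]]
side endwall outer [[ 502.   -51.   -43.4 -122.3]
 [ 583.   -44.3   37.8 -123.7]]
side stop top knob edge [[517.7   2.7 -22.4 -70.4]
 [554.9   8.6  15.1 -68.3]]
side stop top back edge [[517.6  -3.7 -23.2 -76.7]
 [556.   -5.7  14.8 -82.6]]
side jaw top: face edge [[512.5  52.3 -22.7 -20.5]
 [549.3  57.6  14.5 -18.9]]
top +x wall inner top edge [[ 569.1   53.7   33.8  -24.8]
 [ 573.1   11.9   33.5  -66.8]
 [ 576.4  -28.3   32.9 -107.2]]
top -x wall outer top edge [[ 497.8   47.3  -37.8  -24. ]
 [ 503.    -1.8  -37.5  -73.4]
 [ 505.4  -50.8  -40.  -122.4]]
top stop edges knob side [[562.4   6.6  22.4 -71. ]
 [515.9   1.6 -24.4 -71.3]]
top stop edges far [[562.2  -1.7  21.3 -79.2]
 [515.6  -6.7 -25.5 -79.5]]
top jaw face top edge [[552.3  57.1  17.4 -19.7]
 [506.9  52.7 -28.2 -19.5]]
holes [[ 610.6  -57.1   64.  -139.2]
 [ 487.6  -68.9  -59.6 -138.6]] [[ 606.5  -54.8   60.2 -136.5]]
```

Run:
```python
from ov import *
for n,roi in(("top",(174,210,375,415)),("side",(250,305,370,415))):
    p=np.load(f"pics/{n}0.npz")["p"]
    draw(n,p,roi,frame(np.array([533,75]),5.75),[],11,f"pics/hb_{n}.png")
```

```text
(no output)
```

View pics/hb_top.png

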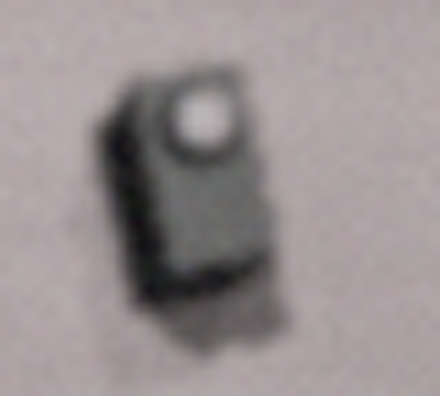

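View pics/hb_side.png

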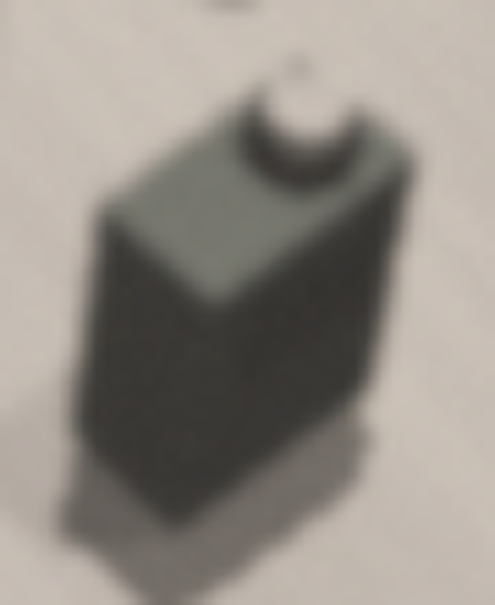

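Run:
```python
from h import *
np.set_printoptions(suppress=True,precision=1)
def W(o,n,pts,z): return onz(n,(np.array(pts,float)+.5)/11-.5+np.array(o),z/1000)[:,:2]*1000
def ang(d): return np.degrees(np.arctan2(d[1],d[0]))
q=W((375,174),"top",[(135,80),(240,68),(268,258),(162,275)],80);print(q,q.mean(0),np.linalg.norm(np.diff(q,axis=0),axis=1),ang(q[0]-q[3]),ang(q[1]-q[2]),ang(q[0]-q[1])-90)
s=W((370,250),"side",[(103,207),(215,303),(412,152)],80);print(s,(s[0]+s[2])/2,np.linalg.norm(np.diff(s,axis=0),axis=1),ang(s[2]-s[1]),ang(s[0]-s[1])-90)
b=W((370,250),"side",[(80,430),(175,525),(362,395)],0);print(b,(b[0]+b[2])/2,ang(b[2]-b[1]))
```

```text
[[ 576.2 -238. ]
 [ 579.1 -270.1]
 [ 520.5 -275. ]
 [ 516.2 -242.8]] [ 548.  -256.5] [32.2 58.7 32.5] 4.54971305922341 4.807149298337097 5.175535954423069
[[ 514.2 -249. ]
 [ 519.8 -279.9]
 [ 576.5 -268.8]] [ 545.4 -258.9] [31.3 57.8] 11.057242079299115 10.232018166647862
[[ 517.6 -247.2]
 [ 521.1 -277.1]
 [ 574.8 -269.8]] [ 546.2 -258.5] 7.734319632472396
```

```bash
cat > k.py <<'E'
import numpy as np,json,sys
from rig import bot
# commanded pose: x,y,z mm, ang of tool z axis in deg (tool down)
def axes(a):
    a=np.radians(a);z=np.array([np.cos(a),np.sin(a),0]);y=np.array([0,0,-1.]);return np.cross(y,z),y,z
def shift(cmd,tgt):
    X,Y,Z=axes(cmd[3]);d=np.array(tgt[:3])-np.array(cmd[:3])
    return [round(float(d@X),1),round(float(d@Y),1),round(float(d@Z),1),0,round(cmd[3]-tgt[3],1),0]
def st():
    s=bot.read_state();R=s["tcp_rot"];np.set_printoptions(suppress=True,precision=2)
    print("t",round(s["time_s"],2),"p",s["position"]*1000,"ang",round(np.degrees(np.arctan2(R[1,2],R[0,2])),2),"tilt",R[2,0].round(4),R[2,2].round(4),"F",s["force"],"M",s["moment"],"op",round(s["opening"],3),"J",s["joint_positions"])
E
python3 -c "
from k import *
st();print(shift([254,571,245,66],[547,-257.5,200,7]))"
```

```text
t 0.1 p [253.79 570.48 243.66] ang 66.0 tilt -0.0003 -0.0019 F [1.13 0.7  0.33] M [ 0.05 -0.02 -0.  ] op 1.001 J [ 55.78  30.27  82.15  -0.    67.69 -10.23]
[604.7, 45.0, -637.7, 0, 59, 0]
```

Call:
jog_arm --motion '[605, 45, -638, 0, 59, 0, 605, 45, -638, 0, 59, 0, 605, 45, -638, 0, 59, 0, 605, 45, -638, 0, 59, 0, 605, 45, -638, 0, 59, 0, 605, 45, -638, 0, 59, 0, 605, 45, -638, 0, 59, 0, 605, 45, -638, 0, 59, 0, 605, 45, -638, 0, 59, 0, 605, 45, -638, 0, 59, 0, 605, 45, -638, 0, 59, 0, 605, 45, -638, 0, 59, 0, 605, 45, -638, 0, 59, 0, 605, 45, -638, 0, 59, 0, 605, 45, -638, 0, 59, 0, 605, 45, -638, 0, 59, 0, 605, 45, -638, 0, 59, 0, 605, 45, -638, 0, 59, 0]' --gripper 1

```text
time_s: 2.35
position: [0.5471, -0.2562, 0.1997]
tcp_rot: [[0.124, -0.001, 0.992], [-0.992, 0.001, 0.124], [-0.001, -1.0, -0.0]]
force: [0.4, -0.4, 0.2]
opening: 1.001
```

Run:
```python
from k import *;import cv2
st()
for n in("top","side"):
    p,d=bot.capture(n);np.savez(f"pics/{n}1.npz",p=p,d=d)
    if n=="top":im=p[120:280,320:500]
    else: im=p[140:340,260:480]
    cv2.imwrite(f"pics/{n}1.png",cv2.resize(im[:,:,::-1],None,fx=3.4 if n=="top" else 2.8,fy=3.4 if n=="top" else 2.8,interpolation=cv2.INTER_CUBIC))
```

```text
t 2.35 p [ 547.05 -256.24  199.73] ang 7.1 tilt -0.0006 -0.0005 F [ 0.35 -0.42  0.15] M [-0.08  0.08 -0.04] op 1.001 J [-35.69  31.66  87.71   0.01  60.68 -42.79]
```

View pics/top1.png

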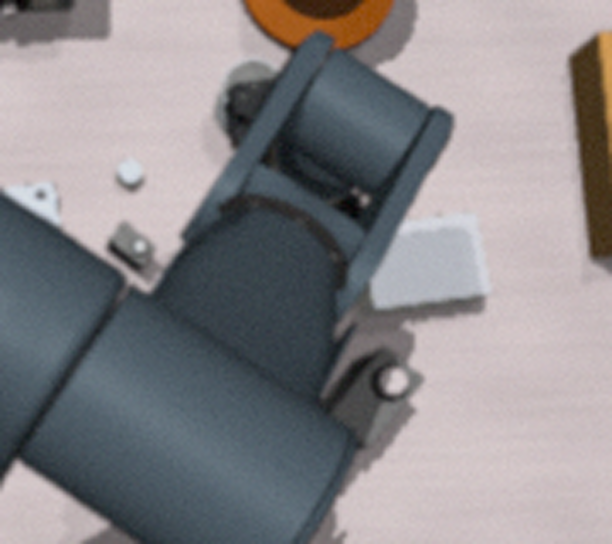

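View pics/side1.png

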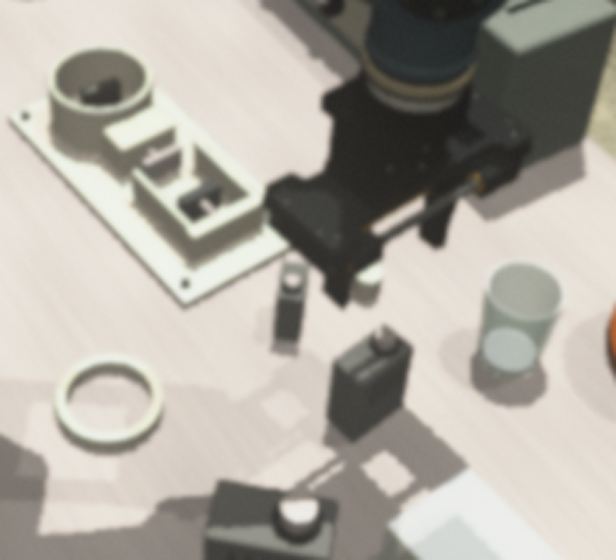

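The side view shows the open fingers above the middle head, with tips at zoom (338,303) and (435,245). The head's top is at (370,350). I'll compare these with the camera rays.

Run:
```python
from h import *
p=np.load("pics/side1.npz")["p"]
cv2.imwrite("pics/fz.png",cv2.resize(p[175:300,350:425,::-1],None,fx=6,fy=6,interpolation=cv2.INTER_CUBIC)[:600])
# project expected fingertip: tool z=(cos7.1,sin7.1), tool x = perp ; pads inner +-43.5, backs +-58.5, width +-9.5
a=np.radians(7.1);z=np.array([np.cos(a),np.sin(a)]);x=np.array([np.sin(a),-np.cos(a)])
c=np.array([547.05,-256.24])
for dz in(-58.5,-43.5,43.5,58.5):
    for dx in(-9.5,9.5):
        q=c+z*dz+x*dx;uv=proj("side",[[q[0]/1e3,q[1]/1e3,.1777]])[0]
        print(dz,dx,(uv-[350,175]+.5)*6-.5)
```

```text
-58.5 -9.5 [143.94904183 424.48641671]
-58.5 9.5 [181.27441656 458.74901992]
-43.5 -9.5 [176.98506034 404.43925024]
-43.5 9.5 [214.41360634 438.25229358]
43.5 -9.5 [360.03168171 293.1717691 ]
43.5 9.5 [397.9151278  324.53678421]
58.5 -9.5 [390.1733608  274.81871595]
58.5 9.5 [428.11244522 305.78778779]
```

View pics/fz.png

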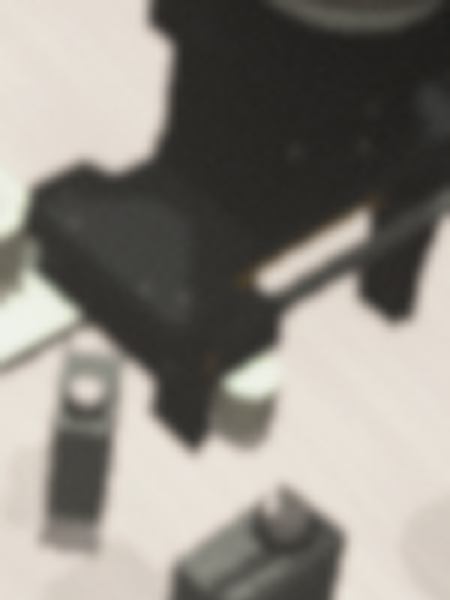

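```bash
cat >> k.py <<'E'
def app(cmd,m):
    X,Y,Z=axes(cmd[3]);p=np.array(cmd[:3])+m[0]*X+m[1]*Y+m[2]*Z
    return [*p.round(2),cmd[3]-m[4]]
E
python3 -c "
from k import *
c=app([254,571,245,66],[605,45,-638,0,59,0]);print(c,shift(c,[546,-258.5,64,8.5]))"
```

```text
[np.float64(547.2), np.float64(-257.92), np.float64(200.0), 7] [0.4, 136.0, -1.3, 0, -1.5, 0]
```

Call:
jog_arm --motion '[0.5, 40, -1, 0, -1.5, 0, 0.5, 80, -1, 0, -1.5, 0, 0.5, 110, -1, 0, -1.5, 0, 0.5, 125, -1, 0, -1.5, 0, 0.5, 133, -1, 0, -1.5, 0, 0.5, 136, -1, 0, -1.5, 0, 0.5, 136, -1, 0, -1.5, 0]'

```text
time_s: 3.32
position: [0.547, -0.2588, 0.0643]
tcp_rot: [[0.148, 0.001, 0.989], [-0.989, -0.001, 0.148], [0.001, -1.0, 0.001]]
force: [-0.3, -0.9, -0.4]
opening: 1.003
```

Run:
```python
from k import *;import cv2
st()
p,d=bot.capture("side");np.savez("pics/side2.npz",p=p,d=d)
cv2.imwrite("pics/side2.png",cv2.resize(p[205:325,350:440,::-1],None,fx=5,fy=5,interpolation=cv2.INTER_CUBIC))
```

```text
t 3.33 p [ 546.96 -258.84   64.34] ang 8.51 tilt 0.0011 0.0011 F [-0.29 -0.89 -0.36] M [-0.04  0.01 -0.02] op 1.003 J [-35.89  42.75  92.41  -0.    44.75 -44.4 ]
```

View pics/side2.png

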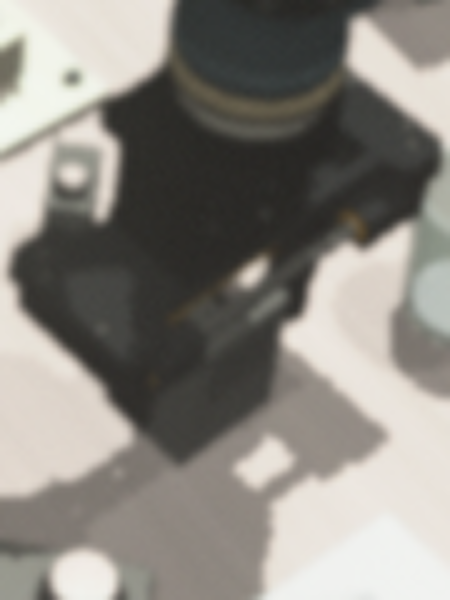

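The head sits between the fingers at zoom (235,370) and nothing is touching, so I'll close.

Call:
jog_arm --motion '[0, 0, 0, 0, 0, 0, 0, 0, 0, 0, 0, 0, 0, 0, 0, 0, 0, 0, 0, 0, 0, 0, 0, 0, 0, 0, 0, 0, 0, 0, 0, 0, 0, 0, 0, 0, 0, 0, 0, 0, 0, 0, 0, 0, 0, 0, 0, 0]' --gripper 0

```text
time_s: 4.38
position: [0.5471, -0.2588, 0.0638]
tcp_rot: [[0.148, 0.001, 0.989], [-0.989, -0.001, 0.148], [0.001, -1.0, 0.001]]
force: [2.1, 0.2, 2.7]
opening: 0.688
```

```bash
python3 -c "
from k import *
st()"
```

```text
t 4.38 p [ 547.07 -258.83   63.84] ang 8.5 tilt 0.001 0.0013 F [2.13 0.24 2.74] M [-0.11 -0.39  0.08] op 0.688 J [-35.89  42.8   92.41   0.02  44.7  -44.4 ]
```

```bash
python3 -c "
from k import *
c=app([547.2,-257.92,200,7],[.5,136,-1,0,-1.5,0]);print(c)
d=app(c,[0,-106,0,0,0,0]);print(d,shift(c,[536.2,28.1,170,5.7]))"
```

```text
[np.float64(546.27), np.float64(-258.54), np.float64(64.0), 8.5]
[np.float64(546.27), np.float64(-258.54), np.float64(170.0), 8.5] [-285.0, -106.0, 32.4, 0, 2.8, 0]
```

Call:
jog_arm --motion '[0, -10, 0, 0, 0, 0, 0, -30, 0, 0, 0, 0, 0, -65, 0, 0, 0, 0, 0, -106, 0, 0, 0, 0, -30, -106, 3.4, 0, 0.3, 0, -75, -106, 8.5, 0, 0.8, 0, -125, -106, 14.4, 0, 1.3, 0, -175, -106, 20, 0, 1.8, 0, -225, -106, 25.6, 0, 2.3, 0, -260, -106, 29.6, 0, 2.6, 0, -278, -106, 31.6, 0, 2.8, 0, -285, -106, 32.4, 0, 2.8, 0, -285, -106, 32.4, 0, 2.8, 0, -285, -106, 32.4, 0, 2.8, 0]'

```text
time_s: 6.12
position: [0.5366, 0.0269, 0.1695]
tcp_rot: [[0.098, -0.0, 0.995], [-0.995, -0.0, 0.098], [0.0, -1.0, -0.0]]
force: [-0.1, 0.1, -2.1]
opening: 0.684
```

Run:
```python
from k import *;import cv2
st()
for n in("top","side"):
    p,d=bot.capture(n);np.savez(f"pics/{n}3.npz",p=p,d=d)
    im=p[160:240,235:350] if n=="top" else p[125:245,265:385]
    cv2.imwrite(f"pics/{n}3.png",cv2.resize(im[:,:,::-1],None,fx=5,fy=5,interpolation=cv2.INTER_CUBIC))
```

```text
t 6.12 p [536.6   26.92 169.49] ang 5.63 tilt 0.0004 -0.0001 F [-0.07  0.11 -2.09] M [-0.09  0.01 -0.04] op 0.684 J [ -9.04  29.53  98.91  -0.03  51.56 -14.65]
```

View pics/top3.png

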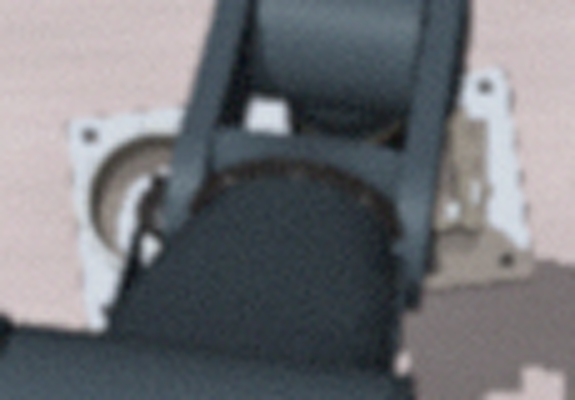

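View pics/side3.png

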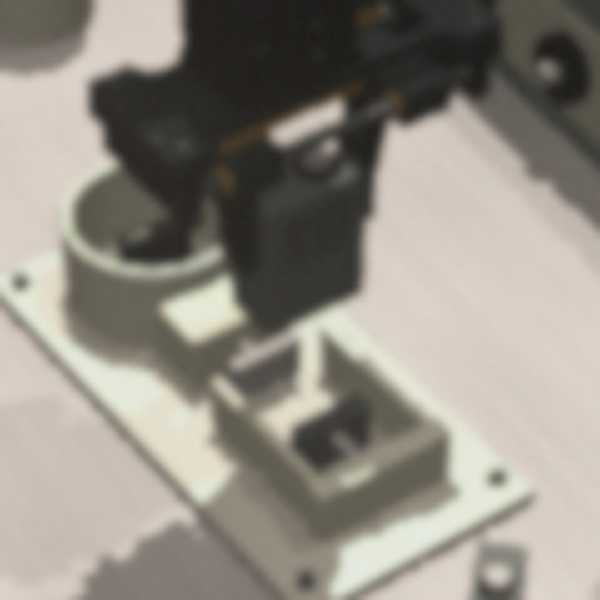

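Run:
```python
from h import *
p=np.load("pics/side3.npz")["p"]
u0,v0=300,150
im=cv2.resize(p[v0:v0+70,u0:u0+55,::-1],None,fx=8.5,fy=8.5,interpolation=cv2.INTER_CUBIC)
cv2.imwrite("pics/h3.png",im)
a=np.radians(5.63);z=np.array([np.cos(a),np.sin(a)]);x=np.array([np.sin(a),-np.cos(a)])
c=np.array([536.6,26.92])
for dz in(-30,30):
    for dx in(-17,17):
        for h in (105.5,185.5):
            q=c+z*dz+x*dx;uv=proj("side",[[q[0]/1e3,q[1]/1e3,h/1e3]])[0]
            print(dz,dx,h,(uv-[u0,v0]+.5)*8.5-.5)
```

```text
-30 -17 105.5 [101.92452844 299.27318807]
-30 -17 185.5 [97.65080529 90.23658159]
-30 17 105.5 [167.69339769 362.53929677]
-30 17 185.5 [166.48927575 152.85774687]
30 -17 105.5 [264.52860819 222.69200226]
30 -17 185.5 [267.82326504  14.59585271]
30 17 105.5 [331.59039576 283.41976624]
30 17 185.5 [338.08610265  74.58651269]
```

View pics/h3.png

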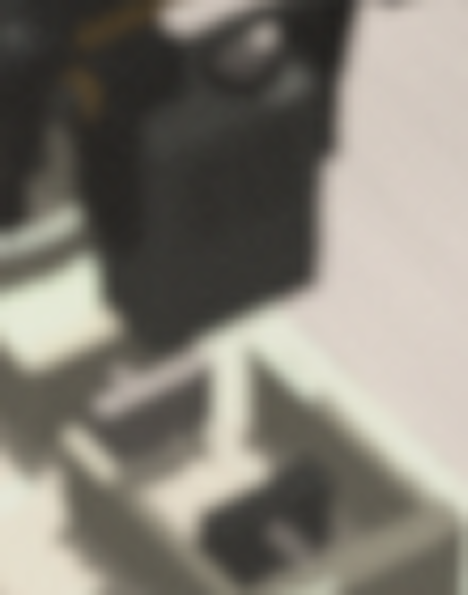

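```bash
python3 -c "
from k import *
c=app([546.27,-258.54,64,8.5],[-285,-106,32.4,0,2.8,0]);print(c)
a=np.radians(5.75);ux=np.array([np.cos(a),np.sin(a)]);uy=np.array([-np.sin(a),np.cos(a)])
q=np.array(c[:2])+1.4*ux-2.0*uy;t=[*q,116,5.7];print(t,shift(c,t))"
```

```text
[np.float64(536.19), np.float64(28.12), np.float64(170.0), 5.7]
[np.float64(537.7833320487755), np.float64(26.270326249755083), 116, 5.7] [2.0, 54.0, 1.4, 0, 0.0, 0]
```

Call:
jog_arm --motion '[1, 15, 0.7, 0, 0, 0, 2, 35, 1.4, 0, 0, 0, 2, 48, 1.4, 0, 0, 0, 2, 54, 1.4, 0, 0, 0, 2, 54, 1.4, 0, 0, 0, 2, 54, 1.4, 0, 0, 0]'

```text
time_s: 6.98
position: [0.5384, 0.0263, 0.116]
tcp_rot: [[0.099, 0.001, 0.995], [-0.995, -0.0, 0.099], [0.0, -1.0, 0.001]]
force: [0.7, -0.2, -1.3]
opening: 0.689
```

Run:
```python
from k import *;import cv2
from h import proj
st()
p,d=bot.capture("side");np.savez("pics/side4.npz",p=p,d=d)
u0,v0=295,155
cv2.imwrite("pics/side4.png",cv2.resize(p[v0:v0+80,u0:u0+75,::-1],None,fx=8,fy=8,interpolation=cv2.INTER_CUBIC)[:600])
s=bot.read_state();c=s["position"][:2]*1000;R=s["tcp_rot"];z=R[:2,2];x=R[:2,0]
for dz,dx in((-30,-17),(-30,17),(30,17)):
    q=c+z*dz+x*dx;uv=proj("side",[[q[0]/1e3,q[1]/1e3,s["position"][2]-.064]])[0];print(dz,dx,(uv-[u0,v0]+.5)*8-.5)
```

```text
t 6.97 p [538.37  26.27 115.96] ang 5.71 tilt 0.0003 0.001 F [ 0.7  -0.21 -1.34] M [-0.12  0.03  0.01] op 0.689 J [ -9.09  34.55 100.87   0.    44.52 -14.8 ]
-30 -17 [144.19 362.86]
-30 17 [204.5  422.52]
30 17 [353.94 347.67]
```

View pics/side4.png

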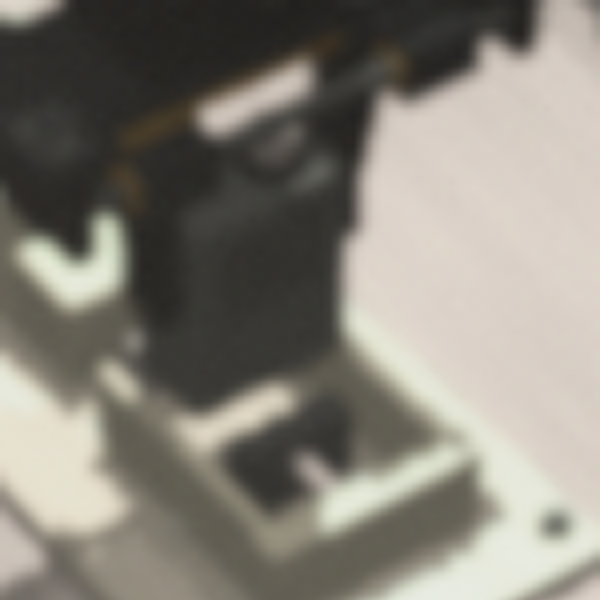

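Run:
```python
from h import *
np.set_printoptions(suppress=True,precision=1)
O=np.array([533,75.]);a=np.radians(5.75);R=np.array([[np.cos(a),-np.sin(a)],[np.sin(a),np.cos(a)]])
def L(pts,z,o=(295,155),f=8):
    w=onz("side",(np.array(pts,float)+.5)/f-.5+np.array(o),z/1000)[:,:2]*1000
    return (w-O)@R
print("head near L,R",L([(187,408),(340,350)],52))
print("left wall inner",L([(185,435),(215,460),(280,520)],46))
print("right wall inner",L([(370,360),(410,400),(455,443)],46))
print("outer corners",L([(272,560),(480,460)],46))
print("stop top knob edge",L([(225,460),(330,405)],42))
print("arm",(np.array([538.37,26.27])-O)@R)
```

```text
head near L,R [[-30.2 -57.2]
 [ 26.1 -64.2]]
left wall inner [[ -34.4  -62. ]
 [ -33.1  -76.8]
 [ -31.9 -110.4]]
right wall inner [[  35.2  -68.8]
 [  34.4  -91.4]
 [  34.1 -115.5]]
outer corners [[ -44.2 -123. ]
 [  35.9 -126.2]]
stop top knob edge [[-28.2 -75.5]
 [ 14.4 -74.9]]
arm [  0.5 -49. ]
```

Run:
```python
from h import *
p=np.load("pics/side4.npz")["p"]
u0,v0=310,175
im=cv2.resize(p[v0:v0+50,u0:u0+50,::-1],None,fx=12,fy=12,interpolation=cv2.INTER_CUBIC).astype(float)
im=np.clip((im-30)*2.2,0,255).astype(np.uint8)
cv2.imwrite("pics/c4.png",im)
```

```text
(no output)
```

View pics/c4.png

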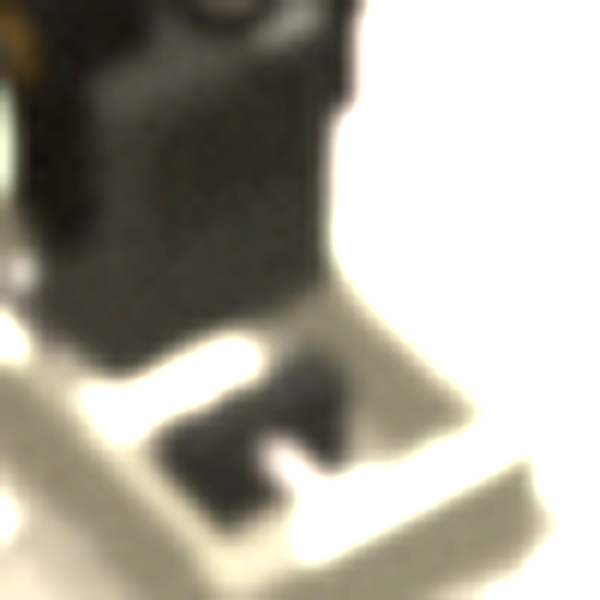

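Run:
```python
from h import *
np.set_printoptions(suppress=True,precision=1)
O=np.array([533,75.]);a=np.radians(5.75);R=np.array([[np.cos(a),-np.sin(a)],[np.sin(a),np.cos(a)]])
def L(pts,z,o=(310,175),f=12):
    w=onz("side",(np.array(pts,float)+.5)/f-.5+np.array(o),z/1000)[:,:2]*1000
    return (w-O)@R
print("head near L,R",L([(110,372),(325,275)],52))
print("left wall inner",L([(85,385),(150,450),(235,525)],46))
print("right wall inner",L([(345,285),(410,350),(475,410)],46))
print("stop",L([(165,440),(320,360)],42))
```

```text
head near L,R [[-28.6 -58.3]
 [ 27.2 -60.9]]
left wall inner [[ -31.8  -53.4]
 [ -31.8  -77.7]
 [ -30.2 -106.2]]
right wall inner [[  32.7  -61.1]
 [  31.9  -85.6]
 [  32.  -108.5]]
stop [[-25.1 -73.9]
 [ 16.6 -73.5]]
```

The contrast view shows the head's near bottom edge at (110,372)-(325,275). It is centred between the wall edges to about 1 mm and clear of both stop and jaw. Lowering.

Call:
jog_arm --motion '[2, 5, 0.5, 0, 0, 0, 2, 12, 0.5, 0, 0, 0, 2, 18, 0.5, 0, 0, 0, 2, 24, 0.5, 0, 0, 0, 2, 30, 0.5, 0, 0, 0, 2, 36, 0.5, 0, 0, 0, 2, 39, 0.5, 0, 0, 0, 2, 39, 0.5, 0, 0, 0]'

```text
time_s: 8.02
position: [0.5385, 0.0244, 0.0763]
tcp_rot: [[0.099, -0.0, 0.995], [-0.995, 0.0, 0.099], [-0.0, -1.0, -0.0]]
force: [0.1, -0.0, -1.9]
opening: 0.69
```

```bash
python3 -c "
from k import *
st()"
```

```text
t 8.03 p [538.54  24.36  76.29] ang 5.71 tilt -0.0001 -0.0004 F [ 0.13 -0.   -1.85] M [-0.07  0.02 -0.02] op 0.69 J [ -9.29  38.5  101.92  -0.    39.6  -15.  ]
```

Call:
jog_arm --motion '[0, 1, 0, 0, 0, 0, 0, 2, 0, 0, 0, 0, 0, 2.5, 0, 0, 0, 0, 0, 2.5, 0, 0, 0, 0]'

```text
time_s: 8.52
position: [0.5387, 0.0243, 0.0741]
tcp_rot: [[0.099, 0.0, 0.995], [-0.995, -0.0, 0.099], [0.0, -1.0, 0.0]]
force: [-0.4, -0.5, -2.0]
opening: 0.685
```

```bash
python3 -c "
from k import *
st()"
```

```text
t 8.53 p [538.67  24.33  74.1 ] ang 5.71 tilt 0.0 0.0001 F [-0.45 -0.51 -2.02] M [-0.06  0.03  0.05] op 0.685 J [ -9.29  38.72 101.98  -0.    39.3  -15.  ]
```

Call:
jog_arm --motion '[0, 0.7, 0, 0, 0, 0, 0, 1.2, 0, 0, 0, 0, 0, 1.2, 0, 0, 0, 0]'

```text
time_s: 8.9
position: [0.5388, 0.0244, 0.0738]
tcp_rot: [[0.1, 0.0, 0.995], [-0.995, -0.0, 0.1], [0.0, -1.0, 0.0]]
force: [-2.0, 0.6, 4.8]
opening: 0.683
```

```bash
python3 -c "
from k import *
st()"
```

```text
t 8.9 p [538.75  24.35  73.78] ang 5.71 tilt 0.0002 0.0004 F [-1.99  0.56  4.78] M [-0.12  0.46  0.04] op 0.683 J [ -9.29  38.76 101.98  -0.    39.23 -15.  ]
```

Contact at TCP z=73.8, so the head is on the floor (10 + 63.8). Release.

Call:
jog_arm --motion '[0, 0, 0, 0, 0, 0, 0, 0, 0, 0, 0, 0, 0, 0, 0, 0, 0, 0, 0, 0, 0, 0, 0, 0, 0, 0, 0, 0, 0, 0, 0, -15, 0, 0, 0, 0, 0, -50, 0, 0, 0, 0, 0, -100, 0, 0, 0, 0, 0, -140, 0, 0, 0, 0, 0, -140, 0, 0, 0, 0]' --gripper 0.95

```text
time_s: 10.15
position: [0.541, 0.0241, 0.2172]
tcp_rot: [[0.1, 0.009, 0.995], [-0.995, -0.001, 0.1], [0.002, -1.0, 0.009]]
force: [0.2, 0.4, -0.0]
opening: 0.947
```

Run:
```python
from k import *;import cv2
st()
p,d=bot.capture("side");np.savez("pics/side5.npz",p=p,d=d)
u0,v0=255,130
cv2.imwrite("pics/side5.png",cv2.resize(p[v0:v0+115,u0:u0+120,::-1],None,fx=5.2,fy=5.2,interpolation=cv2.INTER_CUBIC))
```

```text
t 10.15 p [540.99  24.08 217.24] ang 5.72 tilt 0.0024 0.0091 F [ 0.19  0.44 -0.05] M [-0.08  0.05 -0.01] op 0.947 J [ -9.28  25.67  96.15   0.    57.64 -15.  ]
```

View pics/side5.png

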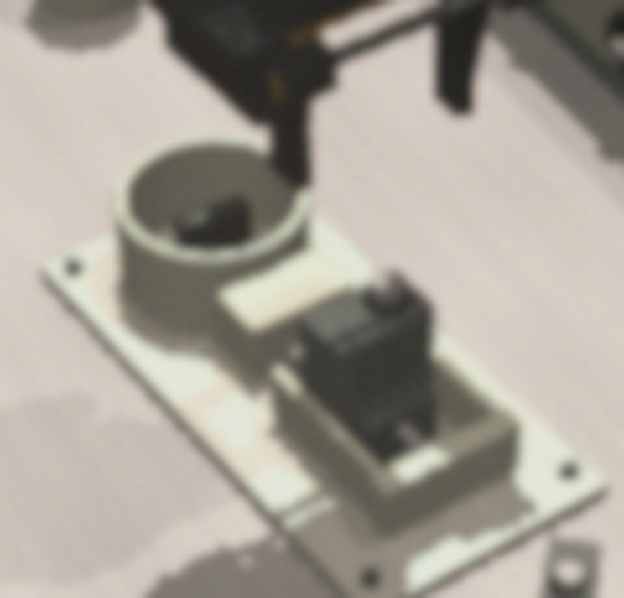

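The head stands in the cradle at (365,360). Next is the knob, so I'll zoom into the collar in both initial views.

Run:
```python
from ov import *
c=np.array([522,162])
F=lambda L:np.c_[np.atleast_2d(L)[:,:2]+c,np.atleast_2d(L)[:,2]]/1000
for n,roi in(("top",(178,228,245,297)),("side",(150,205,265,325))):
    p=np.load(f"pics/{n}0.npz")["p"]
    draw(n,p,roi,F,[(circ(0,0,52,66),(255,0,0)),(circ(0,0,46,66),(255,0,0)),(circ(0,0,21,54),(0,0,255))],11,f"pics/k_{n}.png")
```

```text
(no output)
```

View pics/k_top.png

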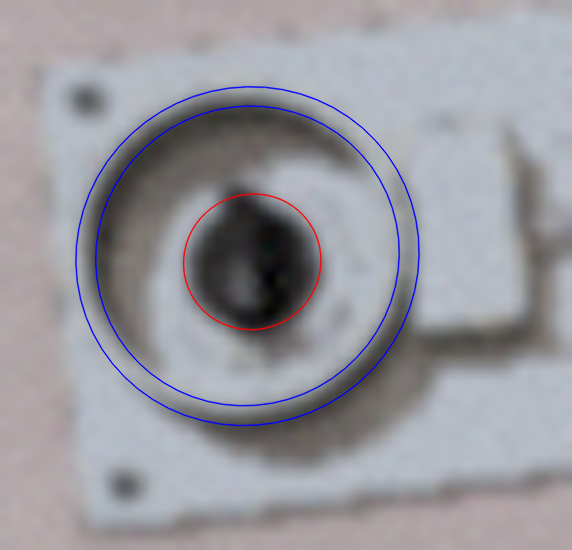

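View pics/k_side.png

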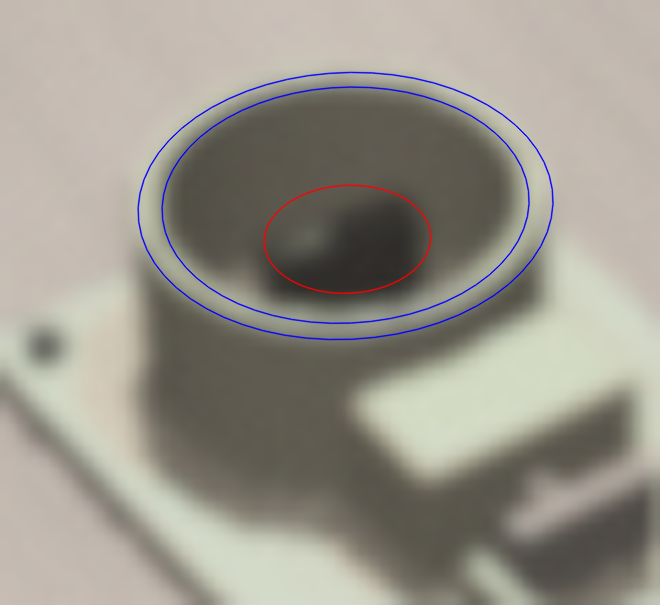

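Run:
```python
from ov import *
def g(im): 
    im=im.astype(float); return np.clip((im-15)*2.6,0,255).astype(np.uint8)
for i,(n,f,roi) in enumerate((("top","top0",(188,218,252,285)),("side","side0",(160,185,283,310)))):
    p=np.load(f"pics/{f}.npz")["p"]
    v0,v1,u0,u1=roi
    cv2.imwrite(f"pics/kb_{n}.png",cv2.resize(g(p[v0:v1,u0:u1,::-1]),None,fx=16,fy=16,interpolation=cv2.INTER_CUBIC))
```

```text
(no output)
```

View pics/kb_top.png

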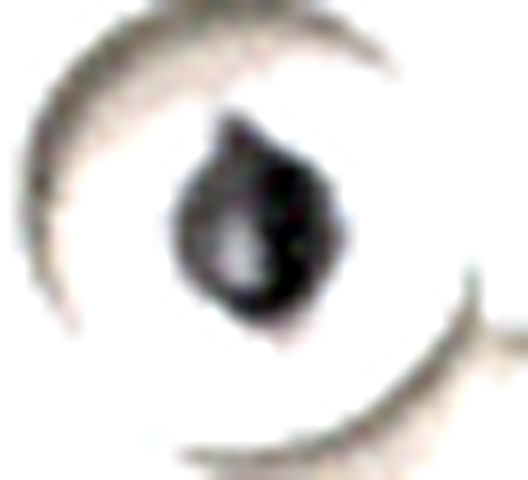

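View pics/kb_side.png

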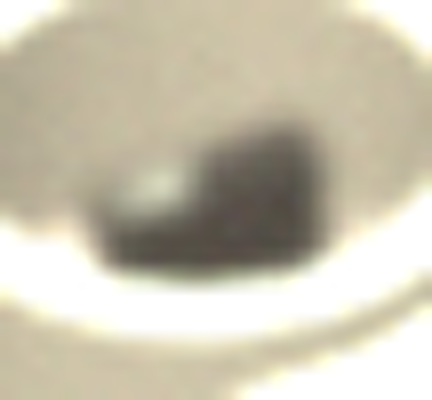

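Run:
```python
from h import *
np.set_printoptions(suppress=True,precision=1,linewidth=200)
for f,n in(("top0","top"),("side0","side"),("side5","side")):
    d=np.load(f"pics/{f}.npz")["d"];C=cloud(n,d)*1000
    r=np.hypot(C[...,0]-522,C[...,1]-162)
    m=(d>0)&(r<34)&(C[...,2]>42)&(C[...,2]<62)
    uv=np.argwhere(m)[:,::-1].astype(float)
    P=onz(n,uv,.054)[:,:2]*1000
    c=P.mean(0);w,V=np.linalg.eigh(np.cov(P.T));v=V[:,1]
    print(f,m.sum(),np.median(C[m][:,2]),c,"ext",np.ptp((P-c)@v),np.ptp((P-c)@V[:,0]),"ang",np.degrees(np.arctan2(v[1],v[0]))%180,"rect",cv2.minAreaRect(P.astype(np.float32)))
d=np.load("pics/top0.npz")["d"];C=cloud("top",d)*1000
print((C[190:214,258:278,2]).round().astype(int))
```

```text
top0 53 51.41630344459802 [522.9 164.5] ext 41.28198427558923 14.483951269198165 ang 2.3460818480346575 rect ((523.1484375, 163.43788146972656), (13.46125602722168, 41.02629470825195), 89.82035827636719)
side0 92 52.55536842052688 [518.2 160.8] ext 46.243461558641 26.87360024802475 ang 6.717674932707553 rect ((517.95361328125, 160.5712890625), (45.56867599487305, 25.181442260742188), 2.2134451866149902)
side5 91 52.16945059057121 [517.9 161. ] ext 46.38039627970689 25.667839836009037 ang 7.8161636049261745 rect ((517.9373779296875, 160.91392517089844), (45.579063415527344, 24.44059181213379), 2.615762710571289)
[[  55   49   46   30   23   21   17   10   12    5    8    8   14   11   14   21   25   50   62   65]
 [  46   38   32   21   19   11   11    8   10   18   16    8    9    3   11   10   10   22   38   66]
 [  33   25   15   10    7   10   12    9    9   12    8    7    6   11    5   14    9    8    7   40]
 [  19   18   10    3    7   12    6   11    6   15   13   11   11    5    3    8    8    6    9   10]
 [  14   12   10    5    7    8    8    9    9    8    9    7    8   
[... 1291 characters left out ...]
   12   18   14   25   51   46   41   40   19   21   15   11    7   11    7   10]
 [  12    9   12    8   17   10   10   11   13   24   26   16   18   14   12   12   12    9    6   11]
 [   8   10   11   16   11   12   13   13    7   14   16   12   13    7   16    8    8    5    8   67]
 [  10    9   11    6    4    6   14   13    5   12   16   13   13   11    8   12    9   11   64   66]
 [   5   13    9    5    8   13    8    7   12    7   12   15    9    6    5   12   61   63   66   64]
 [  64   66    5    5    4   11   10    6    7    6    7    6    7    5    8   65   62   66   59   44]
 [  62   59   69   61   12    5    8   12    9    7   11    9   62   66   67   60   63   57   44   37]]
```

```bash
python3 -c "
from k import *
c=app([536.19,28.12,170,5.7],[2,54,1.4,0,0,0]);c=app(c,[2,39,.5,0,0,0]);c=app(c,[0,3.7,0,0,0,0]);c=app(c,[0,-140,0,0,0,0]);print(c)
print(shift(c,[522,162.5,150,93]))"
```

```text
[np.float64(538.48), np.float64(24.33), np.float64(213.3), 5.7]
[-139.1, 63.3, -2.7, 0, -87.3, 0]
```

Call:
jog_arm --motion '[-15, 0, 0, 0, -9, 0, -40, 0, 0, 0, -19, 0, -70, 0, -1, 0, -29, 0, -100, 0, -2, 0, -39, 0, -125, 0, -2.5, 0, -49, 0, -136, 10, -2.7, 0, -59, 0, -139, 30, -2.7, 0, -69, 0, -139, 48, -2.7, 0, -79, 0, -139, 58, -2.7, 0, -86, 0, -139, 63, -2.7, 0, -87.3, 0, -139, 63, -2.7, 0, -87.3, 0, -139, 63, -2.7, 0, -87.3, 0]' --gripper 0.52

```text
time_s: 11.7
position: [0.5223, 0.1624, 0.15]
tcp_rot: [[0.999, 0.0, -0.051], [0.051, 0.0, 0.999], [0.0, -1.0, 0.0]]
force: [-0.3, -0.6, 0.5]
opening: 0.523
```

Run:
```python
from k import *;import cv2
from h import proj
st()
p,d=bot.capture("side");np.savez("pics/side6.npz",p=p,d=d)
u0,v0=250,115
cv2.imwrite("pics/side6.png",cv2.resize(p[v0:v0+90,u0:u0+90,::-1],None,fx=6.6,fy=6.6,interpolation=cv2.INTER_CUBIC))
s=bot.read_state();c=s["position"];R=s["tcp_rot"];op=s["opening"]*.087/2
for dz in(-op-.015,-op,op,op+.015):
  for dx in(-.0095,.0095):
    q=c+R@np.array([dx,.022,dz]);print(round(dz*1000,1),dx,(proj("side",[q])[0]-[u0,v0]+.5)*6.6-.5)
```

```text
t 11.7 p [522.25 162.35 150.01] ang 92.94 tilt 0.0003 0.0 F [-0.33 -0.65  0.51] M [ 0.01  0.01 -0.03] op 0.523 J [  5.56  31.85  98.41   0.    49.73 -87.38]
-37.7 -0.0095 [328.13 290.57]
-37.7 0.0095 [369.09 274.28]
-22.7 -0.0095 [308.9  270.68]
-22.7 0.0095 [349.67 254.63]
22.7 -0.0095 [252.23 212.12]
22.7 0.0095 [292.45 196.74]
37.7 -0.0095 [234.08 193.36]
37.7 0.0095 [274.12 178.19]
```

View pics/side6.png

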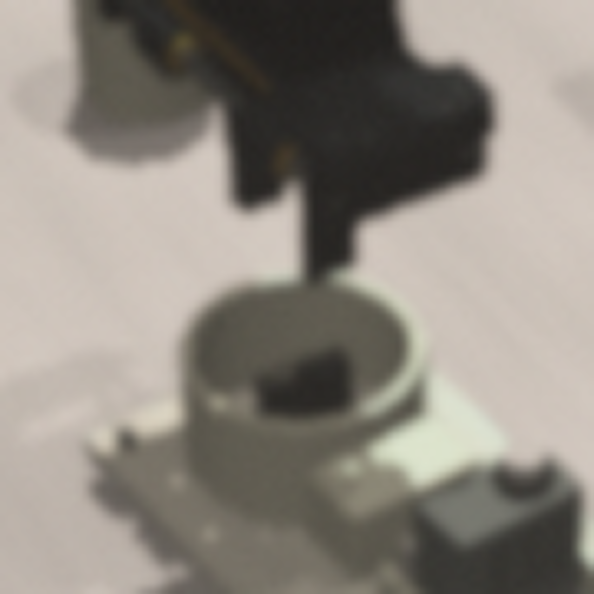

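The fingers appear about (-2,+3.6) mm off the arm's own reading in the side view. I'll go down to just above the rim and compare them directly with the collar.

Call:
jog_arm --motion '[0, 20, 0, 0, 0, 0, 0, 40, 0, 0, 0, 0, 0, 50, 0, 0, 0, 0, 0, 54, 0, 0, 0, 0, 0, 54, 0, 0, 0, 0, 0, 54, 0, 0, 0, 0]'

```text
time_s: 12.5
position: [0.5226, 0.1624, 0.0965]
tcp_rot: [[0.999, 0.001, -0.052], [0.052, 0.0, 0.999], [0.001, -1.0, 0.0]]
force: [-0.7, 0.4, -0.1]
opening: 0.522
```

Run:
```python
from k import *;import cv2
from h import *
st()
s=bot.read_state();c=s["position"];R=s["tcp_rot"];op=s["opening"]*.087/2
for n in("side","top"):
  p,d=bot.capture(n);np.savez(f"pics/{n}7.npz",p=p,d=d)
  u0,v0=(265,140) if n=="side" else (235,165)
  cv2.imwrite(f"pics/{n}7.png",cv2.resize(p[v0:v0+65,u0:u0+65,::-1],None,fx=9,fy=9,interpolation=cv2.INTER_CUBIC))
  for dz in(-op-.015,-op,op,op+.015):
   for dx in(-.0095,.0095):
    q=c+R@np.array([dx,.022,dz]);print(n,round(dz*1000,1),dx,(proj(n,[q])[0]-[u0,v0]+.5)*9-.5)
```

```text
t 12.5 p [522.6  162.45  96.46] ang 93.0 tilt 0.0013 0.0001 F [-0.68  0.41 -0.06] M [ 0.06 -0.03  0.  ] op 0.522 J [  5.57  36.86 100.28  -0.    42.79 -87.44]
side -37.7 -0.0095 [319.18 311.01]
side -37.7 0.0095 [373.38 288.58]
side -22.7 -0.0095 [293.6  283.68]
side -22.7 0.0095 [347.56 261.56]
side 22.7 -0.0095 [218.37 203.32]
side 22.7 0.0095 [271.62 182.09]
side 37.7 -0.0095 [194.19 177.49]
side 37.7 0.0095 [247.21 156.54]
top -37.7 -0.0095 [391.66 337.13]
top -37.7 0.0095 [388.5  286.35]
top -22.7 -0.0095 [350.92 340.29]
top -22.7 0.0095 [347.86 289.5 ]
top 22.7 -0.0095 [227.68 349.83]
top 22.7 0.0095 [224.93 299.02]
top 37.7 -0.0095 [186.97 352.98]
top 37.7 0.0095 [184.31 302.17]
```

View pics/side7.png

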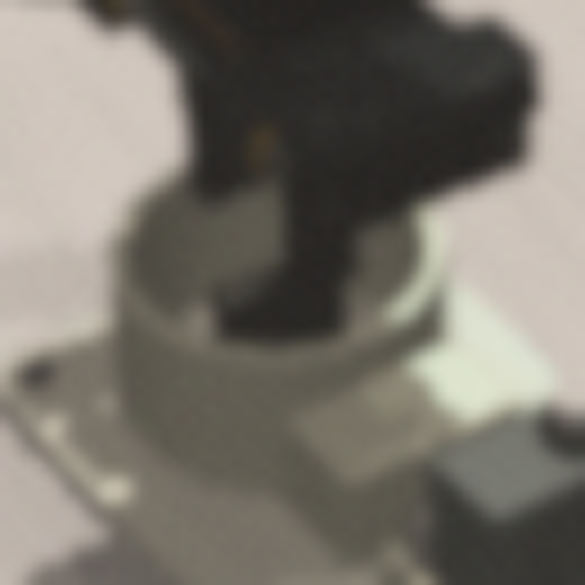

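View pics/top7.png

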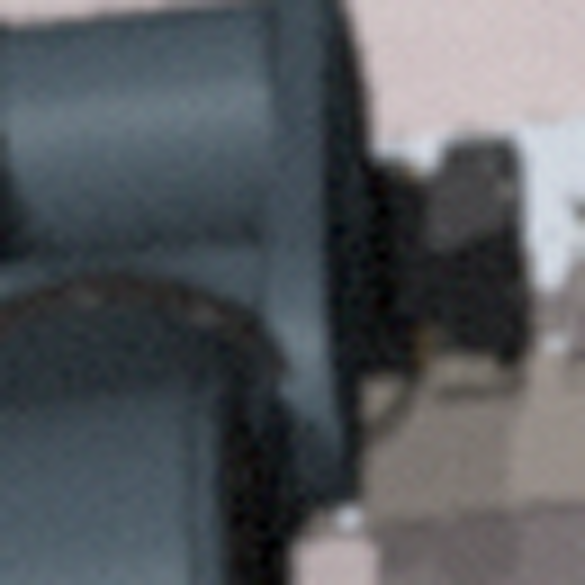

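Call:
jog_arm --motion '[-0.7, 0, -2.2, 0, 0, 0, -0.7, 6, -2.2, 0, 0, 0, -0.7, 12, -2.2, 0, 0, 0, -0.7, 18, -2.2, 0, 0, 0, -0.7, 25, -2.2, 0, 0, 0, -0.7, 25, -2.2, 0, 0, 0]'

```text
time_s: 13.35
position: [0.521, 0.1601, 0.07]
tcp_rot: [[0.999, -0.002, -0.052], [0.052, -0.0, 0.999], [-0.002, -1.0, -0.0]]
force: [-0.0, 0.6, -0.6]
opening: 0.522
```

```bash
python3 -c "
from k import *
st()"
```

```text
t 13.35 p [521.01 160.1   70.01] ang 93.0 tilt -0.0017 -0.0001 F [-0.05  0.63 -0.61] M [0.05 0.01 0.03] op 0.522 J [  5.33  39.42 101.14  -0.    39.55 -87.67]
```

Call:
jog_arm --motion '[0, 6, 0, 0, 0, 0, 0, 12, 0, 0, 0, 0, 0, 17, 0, 0, 0, 0, 0, 20, 0, 0, 0, 0, 0, 20, 0, 0, 0, 0, 0, 20, 0, 0, 0, 0]'

```text
time_s: 14.1
position: [0.5217, 0.1602, 0.0509]
tcp_rot: [[0.999, 0.0, -0.052], [0.052, 0.0, 0.999], [0.0, -1.0, 0.0]]
force: [0.2, 0.1, 0.9]
opening: 0.519
```

Call:
jog_arm --motion '[0, 0, 0, 0, 0, 0, 0, 0, 0, 0, 0, 0, 0, 0, 0, 0, 0, 0, 0, 0, 0, 0, 0, 0]' --gripper 0.27

```text
time_s: 14.6
position: [0.5215, 0.1608, 0.0509]
tcp_rot: [[0.999, 0.0, -0.051], [0.051, 0.001, 0.999], [0.0, -1.0, 0.001]]
force: [-0.7, 4.7, 0.7]
opening: 0.276
```

```bash
python3 -c "
from k import *
st()"
```

```text
t 14.6 p [521.54 160.81  50.94] ang 92.94 tilt 0.0003 0.0012 F [-0.74  4.68  0.69] M [ 0.78  0.08 -0.08] op 0.276 J [  5.37  41.36 101.48   0.11  37.14 -87.67]
```

The force says the knob lies toward +y, so the top camera was right. Shift +4 mm that way.

Call:
jog_arm --motion '[0.5, 0, 2, 0, 0, 0, 0.5, 0, 4, 0, 0, 0, 0.5, 0, 4, 0, 0, 0, 0.5, 0, 4, 0, 0, 0]'

```text
time_s: 15.1
position: [0.5218, 0.1641, 0.0508]
tcp_rot: [[0.999, -0.0, -0.053], [0.053, -0.0, 0.999], [-0.0, -1.0, -0.0]]
force: [0.3, 0.8, 0.1]
opening: 0.27
```

```bash
python3 -c "
from k import *
st()"
```

```text
t 15.1 p [521.8  164.08  50.81] ang 93.01 tilt -0.0001 -0.0001 F [0.35 0.76 0.09] M [-0.02  0.   -0.01] op 0.27 J [  5.75  41.43 101.28  -0.01  37.3  -87.25]
```

Call:
jog_arm --motion '[0, 0, 0, 0, 0, 0, 0, 0, 0, 0, 0, 0, 0, 0, 0, 0, 0, 0]' --gripper 0.2

```text
time_s: 15.48
position: [0.5218, 0.1643, 0.0509]
tcp_rot: [[0.999, -0.0, -0.052], [0.052, 0.0, 0.999], [-0.0, -1.0, 0.0]]
force: [0.8, 1.1, 0.9]
opening: 0.2
```

```bash
python3 -c "
from k import *
st()"
```

```text
t 15.47 p [521.82 164.29  50.85] ang 92.99 tilt -0.0 0.0003 F [0.8  1.12 0.91] M [0.25 0.03 0.02] op 0.2 J [  5.76  41.43 101.27   0.03  37.3  -87.25]
```

Call:
jog_arm --motion '[0, 0, 1, 0, 0, 0, 0, 0, 1, 0, 0, 0, 0, 0, 1, 0, 0, 0, 0, 0, 1, 0, 0, 0]' --gripper 0

```text
time_s: 15.98
position: [0.5218, 0.1658, 0.0509]
tcp_rot: [[0.999, 0.0, -0.052], [0.052, 0.001, 0.999], [0.0, -1.0, 0.001]]
force: [-0.2, 5.6, 0.2]
opening: 0.16
```

```bash
python3 -c "
from k import *
st()"
```

```text
t 15.97 p [521.76 165.75  50.87] ang 92.96 tilt 0.0002 0.0009 F [-0.19  5.64  0.18] M [ 0.92  0.06 -0.25] op 0.16 J [  5.9   41.44 101.23   0.09  37.32 -87.13]
```

Call:
jog_arm --motion '[0, 0, 0.8, 0, 0, 0, 0, 0, 0.8, 0, 4, 0, 0, 0, 0.8, 0, 9, 0, 0, 0, 0.8, 0, 14, 0, 0, 0, 0.8, 0, 20, 0, 0, 0, 0.8, 0, 20, 0]'

```text
time_s: 16.73
position: [0.5218, 0.167, 0.0509]
tcp_rot: [[0.956, 0.001, 0.292], [-0.292, 0.001, 0.956], [0.0, -1.0, 0.001]]
force: [0.1, 6.8, -1.1]
opening: 0.162
```

```bash
python3 -c "
from k import *
st()"
```

```text
t 16.73 p [521.83 166.95  50.86] ang 73.0 tilt 0.0002 0.0013 F [ 0.08  6.84 -1.12] M [ 1.26  0.01 -0.05] op 0.162 J [  6.02  41.45 101.19   0.1   37.32 -67.06]
```

```bash
python3 -c "
from k import *
c=[538.48,24.33,213.3,5.7]
for m in ([-139,63,-2.7,0,-87.3,0],[0,54,0,0,0,0],[-.7,25,-2.2,0,0,0],[0,20,0,0,0,0],[.5,0,4,0,0,0],[0,0,1,0,0,0],[0,0,.8,0,20,0]): c=app(c,m)
print(c)
K=np.array([524.8,166.6]);e=3
for ph in (73,63,53,43,33,23):
  a=np.radians(ph);T=K-e*np.array([np.sin(a),-np.cos(a)]);print(ph,shift(c,[*T,c[2],ph]))"
```

```text
[np.float64(521.61), np.float64(165.96), np.float64(51.3), 73.0]
73 [-0.1, 0.0, 1.5, 0, 0.0, 0]
63 [-0.1, 0.0, 2.1, 0, 10.0, 0]
53 [0.0, 0.0, 2.6, 0, 20.0, 0]
43 [0.3, 0.0, 3.0, 0, 30.0, 0]
33 [0.6, 0.0, 3.5, 0, 40.0, 0]
23 [0.9, 0.0, 3.8, 0, 50.0, 0]
```

Call:
jog_arm --motion '[0, 0, 0.8, 0, 0, 0, 0, 0, 1.5, 0, 0, 0, 0, 0, 1.5, 0, 0, 0]'

```text
time_s: 17.1
position: [0.5219, 0.1671, 0.0509]
tcp_rot: [[0.956, -0.001, 0.292], [-0.292, -0.0, 0.956], [-0.001, -1.0, -0.001]]
force: [-0.8, 1.9, 0.9]
opening: 0.157
```

```bash
python3 -c "
from k import *
st()"
```

```text
t 17.1 p [521.89 167.11  50.85] ang 73.02 tilt -0.0006 -0.0006 F [-0.79  1.86  0.88] M [ 0.34  0.14 -0.06] op 0.157 J [  6.08  41.48 101.1   -0.03  37.47 -66.91]
```

Call:
jog_arm --motion '[0, 0, 0.3, 0, 5, 0, 0, 0, 0.6, 0, 10, 0, 0, 0, 0.9, 0, 15, 0, 0.1, 0, 1.1, 0, 20, 0, 0.2, 0, 1.3, 0, 25, 0, 0.3, 0, 1.5, 0, 30, 0, 0.3, 0, 1.5, 0, 30, 0]'

```text
time_s: 17.98
position: [0.5229, 0.1688, 0.0509]
tcp_rot: [[0.683, 0.0, 0.731], [-0.731, 0.0, 0.683], [0.0, -1.0, 0.0]]
force: [-0.5, 2.9, -0.5]
opening: 0.16
```

```bash
python3 -c "
from k import *
st()"
```

```text
t 17.98 p [522.92 168.75  50.85] ang 43.07 tilt 0.0 0.0 F [-0.54  2.88 -0.46] M [ 0.46  0.11 -0.1 ] op 0.16 J [  6.23  41.53 100.92   0.    37.55 -36.84]
```

Call:
jog_arm --motion '[0, 0, 0.2, 0, 4, 0, 0.1, 0, 0.4, 0, 8, 0, 0.2, 0, 0.6, 0, 12, 0, 0.3, 0, 0.8, 0, 16, 0]'

```text
time_s: 18.48
position: [0.5238, 0.1693, 0.0509]
tcp_rot: [[0.455, 0.0, 0.891], [-0.891, 0.0, 0.455], [0.0, -1.0, 0.0]]
force: [-0.4, 3.8, 1.4]
opening: 0.16
```

Run:
```python
from k import *;import cv2
st();print(bot.read_state()["tau"])
p,d=bot.capture("side");np.savez("pics/side8.npz",p=p,d=d)
u0,v0=285,150
cv2.imwrite("pics/side8.png",cv2.resize(p[v0:v0+70,u0:u0+80,::-1],None,fx=8,fy=8,interpolation=cv2.INTER_CUBIC))
st()
```

```text
t 18.48 p [523.8  169.3   50.88] ang 27.03 tilt 0.0 0.0004 F [-0.36  3.83  1.43] M [0.74 0.1  0.28] op 0.16 J [  6.28  41.56 100.78   0.01  37.63 -20.77]
[ -2.79 -42.73  -8.18  -0.57   0.04  -0.06]
t 18.52 p [523.82 169.31  50.88] ang 26.92 tilt -0.0 0.0004 F [-0.31  4.21  0.04] M [0.75 0.11 0.18] op 0.161 J [  6.27  41.56 100.78   0.02  37.64 -20.66]
```

View pics/side8.png

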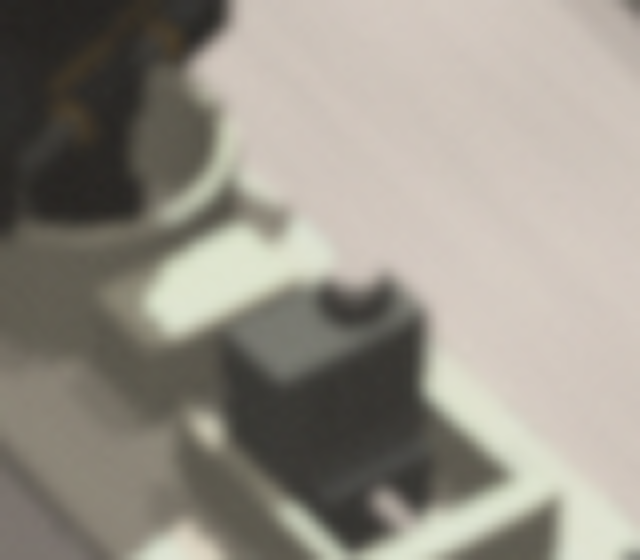

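The drag is 0.28 N m while moving, as stated. The head is upright at (325,390) and the jaw is pushing in behind it. I'll finish this grip's turn.

Call:
jog_arm --motion '[0.1, 0, 0.4, 0, 4, 0, 0.2, 0, 0.7, 0, 8, 0, 0.3, 0, 0.9, 0, 12, 0]'

```text
time_s: 18.9
position: [0.5245, 0.1696, 0.0509]
tcp_rot: [[0.26, -0.0, 0.966], [-0.966, 0.0, 0.26], [-0.0, -1.0, 0.0]]
force: [0.1, 5.6, -0.2]
opening: 0.157
```

```bash
python3 -c "
from k import *
st()"
```

```text
t 18.9 p [524.55 169.56  50.88] ang 15.05 tilt -0.0004 0.0001 F [ 0.1   5.59 -0.15] M [0.81 0.17 0.32] op 0.157 J [  6.29  41.6  100.65   0.03  37.75  -8.79]
```

```bash
python3 -c "
from k import *
c=[521.61,165.96,51.3,73.]
for m in ([0,0,1.5,0,0,0],[.3,0,1.5,0,30,0],[.3,0,.8,0,16,0],[.3,0,.9,0,12,0]): c=app(c,m)
print(c, shift(c,[525,167.2,51.3,15]))"
```

```text
[np.float64(524.51), np.float64(169.21), np.float64(51.3), 15.0] [2.1, 0.0, -0.0, 0, 0.0, 0]
```

Call:
jog_arm --motion '[0, 0, 0, 0, 0, 0, 0, 0, 0, 0, 0, 0, 0, 0, 0, 0, 0, 0]' --gripper 0.3

```text
time_s: 19.27
position: [0.5248, 0.1688, 0.0508]
tcp_rot: [[0.26, 0.0, 0.966], [-0.966, -0.0, 0.26], [0.0, -1.0, 0.0]]
force: [0.3, -0.2, 0.6]
opening: 0.295
```

```bash
python3 -c "
from k import *
st()"
```

```text
t 19.27 p [524.8  168.79  50.84] ang 15.04 tilt 0.0003 0.0 F [ 0.31 -0.23  0.57] M [-0.1   0.04 -0.01] op 0.295 J [  6.22  41.6  100.65  -0.03  37.74  -8.8 ]
```

Recentre on the axis and regrip.

Call:
jog_arm --motion '[2, 0, 0, 0, 0, 0, 2, 0, 0, 0, 0, 0, 2, 0, 0, 0, 0, 0]' --gripper 0.3

```text
time_s: 19.65
position: [0.5252, 0.1672, 0.0509]
tcp_rot: [[0.259, 0.0, 0.966], [-0.966, -0.0, 0.259], [0.0, -1.0, 0.0]]
force: [0.1, 1.1, -0.3]
opening: 0.303
```

Call:
jog_arm --motion '[0, 0, 0, 0, 0, 0, 0, 0, 0, 0, 0, 0, 0, 0, 0, 0, 0, 0, 0, 0, 0, 0, 0, 0]' --gripper 0

```text
time_s: 20.15
position: [0.5252, 0.1673, 0.0509]
tcp_rot: [[0.259, 0.0, 0.966], [-0.966, 0.0, 0.259], [-0.0, -1.0, 0.0]]
force: [0.2, 0.1, -0.1]
opening: 0.159
```

```bash
python3 -c "
from k import *
st()"
```

```text
t 20.15 p [525.19 167.32  50.85] ang 15.0 tilt -0.0 0.0001 F [ 0.17  0.12 -0.06] M [-0.04 -0.01 -0.03] op 0.159 J [  6.05  41.6  100.67   0.    37.73  -8.95]
```

Call:
jog_arm --motion '[0, 0, 0, 0, 4, 0, 0, 0, 0, 0, 8, 0, 0, 0, 0, 0, 12, 0]'

```text
time_s: 20.52
position: [0.5254, 0.1674, 0.0508]
tcp_rot: [[0.052, 0.001, 0.999], [-0.999, -0.0, 0.052], [0.0, -1.0, 0.001]]
force: [0.2, 0.6, -1.4]
opening: 0.159
```

```bash
python3 -c "
from k import *
st()"
```

```text
t 20.52 p [525.43 167.35  50.82] ang 2.98 tilt 0.0003 0.0006 F [ 0.21  0.6  -1.42] M [ 0.02 -0.08  0.27] op 0.159 J [  6.07  41.61 100.65  -0.03  37.71   3.11]
```

Call:
jog_arm --motion '[0, 0, 0, 0, 3, 0, 0, 0, 0, 0, 6, 0]'

```text
time_s: 20.78
position: [0.5256, 0.1674, 0.0509]
tcp_rot: [[-0.052, 0.001, 0.999], [-0.999, -0.0, -0.052], [0.0, -1.0, 0.001]]
force: [0.4, 0.6, -1.0]
opening: 0.158
```

```bash
python3 -c "
from k import *
st()"
```

```text
t 20.77 p [525.58 167.38  50.86] ang -2.99 tilt 0.0002 0.001 F [ 0.44  0.57 -0.96] M [ 0.06 -0.    0.28] op 0.158 J [  6.07  41.6  100.64  -0.03  37.7    9.08]
```

Call:
jog_arm --motion '[0, 0, 0, 0, 3, 0, 0, 0, 0, 0, 6, 0]'

```text
time_s: 21.02
position: [0.5257, 0.1673, 0.0508]
tcp_rot: [[-0.156, 0.001, 0.988], [-0.988, -0.0, -0.156], [0.0, -1.0, 0.001]]
force: [1.2, 0.7, -1.1]
opening: 0.159
```

Run:
```python
from k import *;import cv2
st()
p,d=bot.capture("side")
u0,v0=285,150
cv2.imwrite("pics/side9.png",cv2.resize(p[v0:v0+70,u0:u0+80,::-1],None,fx=8,fy=8,interpolation=cv2.INTER_CUBIC))
```

```text
t 21.02 p [525.71 167.35  50.84] ang -8.99 tilt 0.0001 0.0013 F [ 1.17  0.74 -1.06] M [ 0.01 -0.07  0.34] op 0.159 J [  6.06  41.61 100.63  -0.04  37.69  15.08]
```

View pics/side9.png

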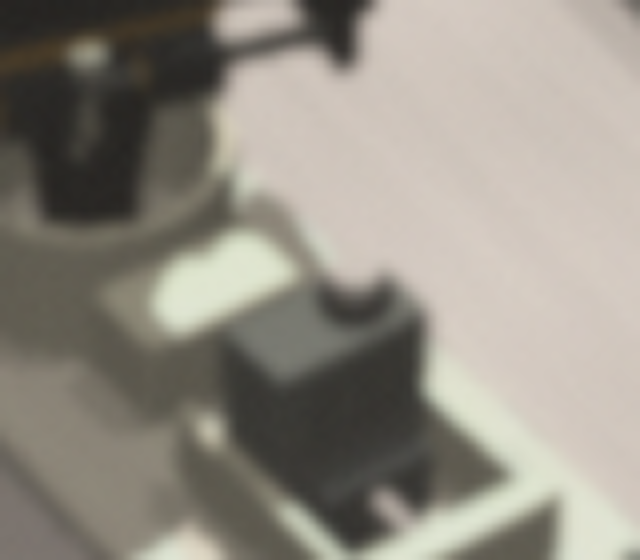

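Call:
jog_arm --motion '[0, 0, 0, 0, 1.5, 0, 0, 0, 0, 0, 3, 0]'

```text
time_s: 21.32
position: [0.5258, 0.1673, 0.0509]
tcp_rot: [[-0.208, 0.001, 0.978], [-0.978, -0.0, -0.208], [-0.0, -1.0, 0.001]]
force: [2.1, 0.5, -1.1]
opening: 0.158
```

```bash
python3 -c "
from k import *
st()"
```

```text
t 21.32 p [525.75 167.33  50.86] ang -12.03 tilt -0.0003 0.0012 F [ 2.14  0.46 -1.13] M [ 0.01 -0.3   0.29] op 0.158 J [  6.05  41.61 100.63  -0.01  37.69  18.1 ]
```

Call:
jog_arm --motion '[0, 0, 0, 0, 1.5, 0, 0, 0, 0, 0, 3, 0]'

```text
time_s: 21.58
position: [0.5258, 0.1673, 0.0509]
tcp_rot: [[-0.26, 0.001, 0.966], [-0.966, 0.0, -0.26], [-0.0, -1.0, 0.001]]
force: [2.3, -0.2, -2.2]
opening: 0.158
```

```bash
python3 -c "
from k import *
st()"
```

```text
t 21.57 p [525.83 167.32  50.87] ang -15.08 tilt -0.0005 0.0014 F [ 2.28 -0.22 -2.2 ] M [-0.   -0.44  0.29] op 0.158 J [  6.05  41.61 100.63  -0.    37.68  21.13]
```

Call:
jog_arm --motion '[0, 0, 0, 0, 2, 0, 0, 0, 0, 0, 4, 0]'

```text
time_s: 21.82
position: [0.5259, 0.1673, 0.0509]
tcp_rot: [[-0.328, 0.002, 0.945], [-0.945, 0.0, -0.328], [-0.001, -1.0, 0.001]]
force: [3.7, 0.8, -3.4]
opening: 0.161
```

```bash
python3 -c "
from k import *
st()"
```

```text
t 21.82 p [525.92 167.27  50.9 ] ang -19.13 tilt -0.0006 0.0015 F [ 3.69  0.81 -3.41] M [-0.   -0.63  0.29] op 0.161 J [  6.04  41.6  100.62  -0.01  37.68  25.17]
```

Call:
jog_arm --motion '[0, 0, 0, 0, 1.5, 0, 0, 0, 0, 0, 3, 0]'

```text
time_s: 22.08
position: [0.526, 0.1673, 0.0509]
tcp_rot: [[-0.376, 0.002, 0.927], [-0.927, 0.0, -0.376], [-0.001, -1.0, 0.002]]
force: [5.2, -0.7, -4.5]
opening: 0.156
```

Run:
```python
from k import *;import cv2
st()
p,d=bot.capture("side");np.savez("pics/side10.npz",p=p)
u0,v0=285,150
cv2.imwrite("pics/side10.png",cv2.resize(p[v0:v0+70,u0:u0+80,::-1],None,fx=8,fy=8,interpolation=cv2.INTER_CUBIC))
```

```text
t 22.07 p [525.96 167.26  50.91] ang -22.09 tilt -0.0007 0.0015 F [ 5.21 -0.65 -4.47] M [-0.08 -0.78  0.28] op 0.156 J [  6.04  41.6  100.62  -0.01  37.68  28.14]
```

View pics/side10.png

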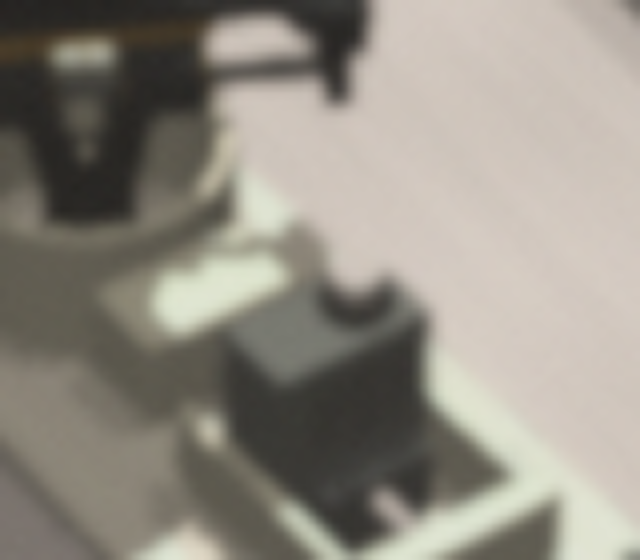

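Call:
jog_arm --motion '[-0.3, 0.3, 0.7, 0, 1.5, 0, -0.3, 0.3, 0.7, 0, 3, 0]'

```text
time_s: 22.38
position: [0.5261, 0.1672, 0.0509]
tcp_rot: [[-0.424, 0.0, 0.906], [-0.906, -0.0, -0.424], [-0.0, -1.0, 0.0]]
force: [3.8, -0.1, 0.1]
opening: 0.16
```

```bash
python3 -c "
from k import *
st()"
```

```text
t 22.38 p [526.08 167.23  50.86] ang -25.09 tilt -0.0001 0.0004 F [ 3.83 -0.13  0.13] M [-0.09 -0.56  0.34] op 0.16 J [  6.04  41.63 100.55  -0.02  37.79  31.14]
```

Call:
jog_arm --motion '[0, 0, 0, 0, 1.5, 0, 0, 0, 0, 0, 3, 0]'

```text
time_s: 22.62
position: [0.5261, 0.1672, 0.0508]
tcp_rot: [[-0.471, 0.001, 0.882], [-0.882, -0.0, -0.471], [-0.0, -1.0, 0.001]]
force: [4.0, 0.2, 1.0]
opening: 0.161
```

```bash
python3 -c "
from k import *
st()"
```

```text
t 22.62 p [526.12 167.22  50.85] ang -28.08 tilt -0.0001 0.0006 F [4.04 0.19 1.02] M [-0.2  -0.56  0.32] op 0.161 J [  6.04  41.63 100.55  -0.02  37.78  34.14]
```

Call:
jog_arm --motion '[0, 0, 0, 0, 1, 0, 0, 0, 0, 0, 2, 0]'

```text
time_s: 22.88
position: [0.5262, 0.1672, 0.0508]
tcp_rot: [[-0.501, 0.001, 0.866], [-0.866, -0.0, -0.501], [-0.0, -1.0, 0.001]]
force: [2.7, -1.4, 3.8]
opening: 0.158
```

```bash
python3 -c "
from k import *
st()"
```

```text
t 22.88 p [526.17 167.2   50.82] ang -30.05 tilt -0.0002 0.0006 F [ 2.74 -1.35  3.8 ] M [-0.26 -0.55  0.41] op 0.158 J [  6.04  41.63 100.55  -0.02  37.78  36.1 ]
```

Call:
jog_arm --motion '[0, 0, 0, 0, 1, 0, 0, 0, 0, 0, 2, 0]'

```text
time_s: 23.12
position: [0.5262, 0.1672, 0.0508]
tcp_rot: [[-0.531, 0.001, 0.848], [-0.848, -0.0, -0.531], [-0.0, -1.0, 0.001]]
force: [4.3, -1.7, 4.9]
opening: 0.16
```

Run:
```python
from k import *;import cv2
st()
p,d=bot.capture("side");np.savez("pics/side11.npz",p=p,d=d)
st()
a=np.load("pics/side0.npz")["p"]
for n in("side8","side10","side11"):
    p=np.load(f"pics/{n}.npz")["p"]
    cv2.imwrite(f"pics/{n}z.png",cv2.resize(p[180:235,305:360,::-1],None,fx=10,fy=10,interpolation=cv2.INTER_CUBIC))
x=[cv2.imread(f"pics/{n}z.png")[:, :] for n in("side8","side11")]
cv2.imwrite("pics/cmp.png",cv2.resize(np.hstack(x),(800,400)))
```

```text
t 23.12 p [526.17 167.19  50.8 ] ang -32.05 tilt -0.0002 0.0006 F [ 4.27 -1.73  4.93] M [-0.44 -0.55  0.42] op 0.16 J [  6.04  41.64 100.55  -0.02  37.78  38.1 ]
t 23.18 p [526.22 167.2   50.82] ang -32.07 tilt -0.0003 0.0006 F [ 3.04 -2.32  5.26] M [-0.41 -0.58  0.37] op 0.157 J [  6.04  41.64 100.55  -0.02  37.78  38.12]
```

View pics/cmp.png

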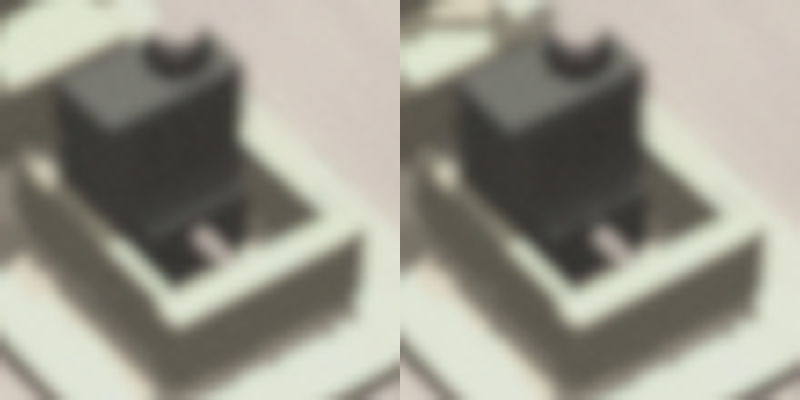

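Call:
jog_arm --motion '[0, 0, 0, 0, 1, 0]'

```text
time_s: 23.3
position: [0.5262, 0.1672, 0.0508]
tcp_rot: [[-0.545, 0.001, 0.838], [-0.838, -0.0, -0.545], [-0.0, -1.0, 0.001]]
force: [4.2, -2.1, 5.5]
opening: 0.157
```

```bash
python3 -c "
from k import *
st()"
```

```text
t 23.3 p [526.23 167.18  50.83] ang -33.04 tilt -0.0003 0.0007 F [ 4.15 -2.09  5.49] M [-0.45 -0.56  0.41] op 0.157 J [  6.03  41.63 100.55  -0.02  37.78  39.09]
```

The torque is about 0.12 N m over free drag, close to the 0.11 target. I'll release and lift out.

Call:
jog_arm --motion '[0, 0, 0, 0, 0, 0, 0, 0, 0, 0, 0, 0, 0, 0, 0, 0, 0, 0, 0, 0, 0, 0, 0, 0]' --gripper 0.35

```text
time_s: 23.8
position: [0.525, 0.1674, 0.0501]
tcp_rot: [[-0.545, -0.002, 0.839], [-0.839, -0.0, -0.545], [0.001, -1.0, -0.002]]
force: [-0.2, -0.4, 0.1]
opening: 0.342
```

```bash
python3 -c "
from k import *
st()"
```

```text
t 23.8 p [524.95 167.37  50.09] ang -33.01 tilt 0.0012 -0.0018 F [-0.19 -0.44  0.1 ] M [-0.01  0.08 -0.02] op 0.342 J [  6.05  41.69 100.62   0.02  37.81  39.05]
```

Call:
jog_arm --motion '[0, -10, 0, 0, 0, 0, 0, -30, 0, 0, 0, 0, 0, -60, 0, 0, 0, 0, 0, -110, 0, 0, 0, 0, 0, -150, 0, 0, 0, 0, 0, -190, 0, 0, 0, 0, 0, -200, 0, 0, 0, 0, 0, -200, 0, 0, 0, 0]'

```text
time_s: 24.8
position: [0.5257, 0.1673, 0.2509]
tcp_rot: [[-0.545, 0.001, 0.839], [-0.839, 0.0, -0.545], [-0.001, -1.0, 0.001]]
force: [0.2, -0.7, -0.5]
opening: 0.349
```

Run:
```python
from k import *;import cv2
st()
for n in("side","top"):
    p,d=bot.capture(n);np.savez(f"pics/{n}12.npz",p=p,d=d)
    cv2.imwrite(f"pics/{n}12.png",p[:,:,::-1])
    im=p[150:245,255:375] if n=="side" else p[160:240,235:350]
    cv2.imwrite(f"pics/{n}12z.png",cv2.resize(im[:,:,::-1],None,fx=6,fy=6,interpolation=cv2.INTER_CUBIC))
```

```text
t 24.8 p [525.72 167.3  250.95] ang -33.0 tilt -0.0005 0.0006 F [ 0.25 -0.73 -0.53] M [-0.1   0.13 -0.03] op 0.349 J [ 6.05 24.11 92.32  0.   63.53 39.04]
```

View pics/side12z.png

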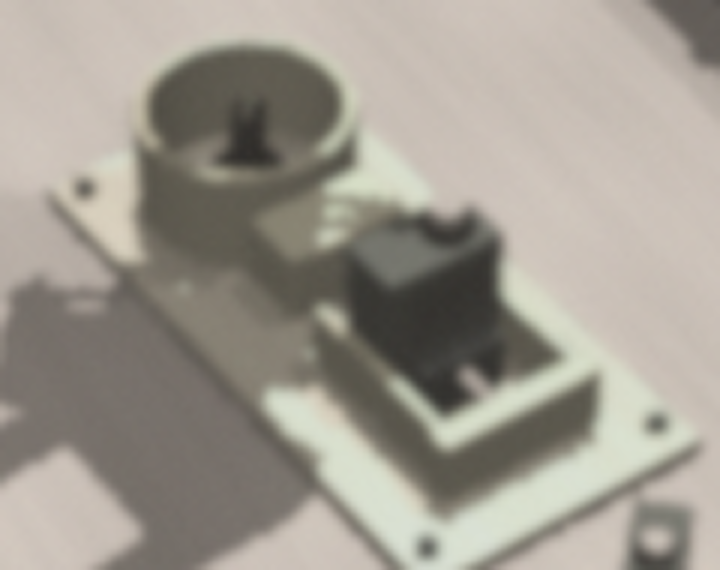

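View pics/side12.png

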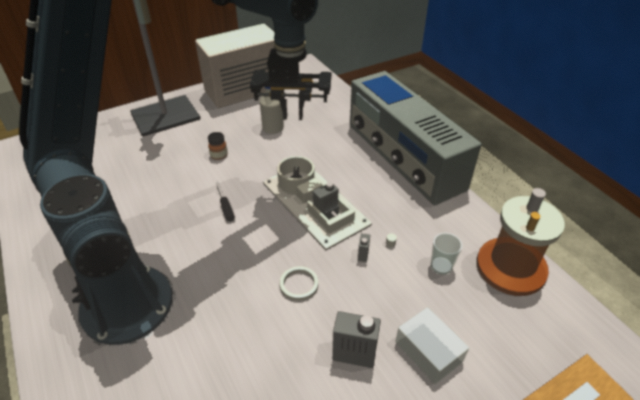

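Run:
```python
from h import *
d=np.load("pics/side12.npz")["d"];C=cloud("side",d)*1000
m=(d>0)&(np.hypot(C[...,0]-538,C[...,1]-24)<45)&(C[...,2]>75)&(C[...,2]<115)
z=C[m][:,2];print(np.histogram(z,bins=np.arange(75,116,4)))
f=m&(C[...,2]>84)&(C[...,2]<95)
P=C[f];A=np.c_[P[:,:2]-P[:,:2].mean(0),np.ones(len(P))];print(len(P),np.linalg.lstsq(A,P[:,2],rcond=None)[0])
```

```text
(array([ 32,  29,  35, 106,  72,  14,  11,  22,   2,   0]), array([ 75,  79,  83,  87,  91,  95,  99, 103, 107, 111, 115]))
208 [4.68146935e-03 5.21698685e-02 8.98825690e+01]
```

The head's top face is at 89.9 mm, and 90 is expected when it is fully down. The bystanders are where they were. Handing in.

```bash
python3 -c "
from rig import bot
print(bot.hand_in())"
```

```text
the job is handed in; nothing more can be done
None
```

The middle-sized head is standing in the cradle and clamped, and I handed the job in at about 25 s of the 67 s allowed; no verdict is reported.

- **Head:** I lowered it until it touched the cradle floor and let go. At the end, side-camera depth put its top face at 89.9 mm (90 expected when fully down). It looks upright; a plane fit to the noisy depth gave a slope of about 0.05, which I put down to edge pixels.
- **Clamp:** I turned the knob about 126° (2.2 rad) clockwise in two grips of the bar. The last torque reading was 0.41 N m against about 0.29 free, a rise of about 0.12 N m. That suggests 13–15 N on the head, but single readings scatter by about 0.03 N m, so it could be roughly 8–17 N, still within the 6–25 N snug range.
- **Forces:** No reading suggested contact with the collar. The largest sideways force I read was about 7 N, while finding the knob's axis.
- **Other objects:** In the last side picture the other objects were where they started, and the gripper was clear of everything.
- **Disagreement:** The side camera placed the knob several millimetres off in y from the top camera. Contact forces settled it in favour of the top camera.

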